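Strip the old batteries from a donated UPS

ROBOT

A 6-joint arm with a two-finger parallel gripper is mounted at the origin on the work surface. World frame = base frame: x ahead of the robot, y to its left, z up, the work surface at z = 0. Lengths are in mm, angles in rad, forces in N, time in s.
With the tool pointing down it reaches from about 350 to 775 mm from the base axis. Payload 7.3 kg.
Tool frame: the origin (TCP) lies between the finger pads; the fingertips stand tcp_to_tips ahead of it and the grasp point (between the pads) lies 5 mm behind it (tcp_to_tips is the distance from the TCP to the fingertips, in mm); z points along the fingers, x is the direction in which the jaws open and shut, and the axes are right-handed (so a half turn about z gives the same grasp; the last joint's range is limited). The gripper opens to 92 mm and grips with 3 to 60 N. Pads are 19 mm wide; open, the fingers measure 130 mm over their backs; the gripper's body (75 mm by 190 mm) begins 47 mm behind the grasp point.
Start: joints at [-1.46, 0.342, 1.524, -0, 1.275, -0.146], TCP at [133.365, -507.797, 240.741] pointing down, gripper open.
Joint ranges: [-2.53, 2.53], [-0.77, 2.02], [0.04, 2.7], [-1, 4.14], [0.28, 2.66], [-3.11, 3.11]. Speed limits (rad/s): [2.57, 2.57, 3.14, 3.14, 3.14, 3.14].

INTERFACE

Orientations are given as [roll, pitch, yaw] about the fixed x, y, z axes, in that order (R = Rz(yaw) Ry(pitch) Rx(roll)).
In Python, from plant import * gives the robot as it stands.
- The arm moves only by the tool drive_tool, never from a script. Its argument "deltas" is a list of rows, each an object of numbers: "hand": the gripper's target within -1 to 1 (shut at 1, half-way at 0, fully open at -1); "tx", "ty", "tz": the shift along the tool's x, y, z each as a share of 4 cm, from -1 to 1; "wx", "wy", "wz": the turn, a rotation vector about the tool's x, y, z each as a share of 5 degrees, from -1 to 1. In form: [{"hand": .., "tx": .., "ty": .., "tz": .., "wx": .., "wy": .., "wz": ..}, ...]. A call has 1 to 20 rows; each row shifts and turns the commanded pose from where the row before left it, along the tool's axes as they then stand; what a row does not reach is not made up. A row lasts 1/12 s, in which the tool goes at most 41.7 mm and 7.16 degrees, less where a joint would pass 70% of its speed; a pose out of reach is approached as far as the arm can. A call with a number of a shift or a turn outside -1 to 1 is refused whole. A call with a gripper value outside its range is refused whole. The fingers move at their own pace and stop on an object; the grip force is fixed at half the most. Time passes only in rows, so rows that do not move let the fingers close. It gives the time, the measured TCP pose, the force and the opening at its end, in the units of the state.
- get_obs(): the state, without advancing time (a new reading comes with each control period).
- capture(name): name is "side" or "top" or "wrist"; returns the picture (480x640x3 uint8, red, green, blue); there is no depth.
- camera_model(name): a dict with "fx", "fy", "cx", "cy" (pixels), "rvec" (rotation vector, rad) and "tvec" (3), from world to camera coordinates, as OpenCV has them. Camera axes: x right, y down, z forward; pixel columns grow to the right and rows downward; lengths in mm; the calibration is good to about 2 mm. A picture is of the moment at which its call begins: read the wrist's pose just before it. camera_model takes no time and is no camera call; for the wrist camera it gives the pose at the moment of the call.
- close_job(): hands the job in, once; it reports no verdict.
The state is a dict: "time": time; "joint_positions": joint angles; "dq": joint speeds; "tau": joint torques, N m; "tool_pos": TCP position; "tcp_rot": TCP orientation; "contact_force": force on the tool from outside, world axes, zero at the start; "moment": the same for the moment, N m; "grip_width": finger opening in mm.
Only numpy, scipy, OpenCV 4.12 (cv2) and the standard library are available. Lean on these libraries where they do the work, as an engineer would, in place of code of your own. Each camera call takes 0.05 s, during which the arm holds its last target.

TASK

This donated UPS is to be sold without its old batteries: first press the bench's red emergency stop until it latches down, then lift the battery cover off its pins and lay it flat on the middle of the blue mat. With the stop still latched, take every battery out of the UPS and put it in the green crate, and seat the cover back flat and fully home on its four pins. Last of all turn the stop clockwise so that it pops up again, and do not knock the other goods on the bench about.

Things in the scene. Friction and masses are not known exactly. Their poses are not given: they have to be found in the camera images.
- ups: Dark grey power supply, fixed, on its side, battery compartment (under the cover) facing up. Origin: on the bench under the compartment's centre; x across, y along, z up. Compartment 155 (x) by 284 (y) mm outside, 115 by 244 inside; floor 30, rim 86 mm above the bench; four battery places at y = -75, -25, 25, 75 mm, between ribs 10 mm high. At +y a lower end, 62 mm long, 82 high
- ups_seat (a point): Centre of the rim's plane, 86 mm above the bench; the seated cover's origin lies here. Four fixed brass pins, 6 mm thick with round tips, stand 12 mm above the rim at x = +-66.5, y = +-131 mm from here (axes of the UPS)
- cover: Loose grey cover plate, 155 (x) by 284 (y) by 5 mm, 0.2 to 0.4 kg, four 11 mm holes for the pins at x = +-66.5, y = +-131 mm (fits either way round). Origin: centre of its underside, z up. On its middle a black bar handle along y, 96 mm long, 14 wide, 26 to 40 mm above the underside, on posts at its ends (72 mm clear between). Starts seated on the pins
- mat: Flat blue mat fixed on the bench, 320 (x) by 190 (y) by 3 mm, on one or other side of the UPS. Origin: centre of its underside, z up
- crate: Loose green open crate for old batteries, 250 (x) by 140 (y) by 65 mm high, walls and floor 5 mm, 0.8 kg. Origin: centre of its underside, z up. It starts empty, on the other side of the UPS from the mat
- stop (a joint): How far the emergency stop's head is pressed down, m: 0 up, 0.009 fully down. It springs up (2 N at the top, 5 N fully down) unless pressed past 0.0065: there the head clicks round anticlockwise by itself within about 0.1 s and stays latched at about 0.0065. Turning the head clockwise frees it
- stop_turn (a joint): How far the stop's head is turned, rad, clockwise from above positive: about 0 when up, -0.4 when latched down. A spring (0.05 to 0.12 N m) turns it anticlockwise. Turned clockwise from -0.4 to past 0.05 it is freed and springs up as soon as the fingers let it; end stop at 0.6
- stop_top (a point): Centre of the top of the stop's red mushroom head (40 mm across, straight side 24 mm high from here down). Up, it is 104 mm above the bench. Under it a black collar 52 mm across (67 mm above the bench) on a fixed yellow box 76 by 72 mm, 62 high. The axis is vertical
- battery1: Small sealed battery, black with a yellow band, 97 (x) by 24 (y) by 52 (z) mm, about 0.3 kg, in place 1 of the UPS at the start (upright, x along the UPS's x) or absent. Origin: its centre
- battery2: Small sealed battery, black with a yellow band, 97 (x) by 24 (y) by 52 (z) mm, about 0.3 kg, in place 2 of the UPS at the start (upright, x along the UPS's x) or absent. Origin: its centre
- battery3: Small sealed battery, black with a yellow band, 97 (x) by 24 (y) by 52 (z) mm, about 0.3 kg, in place 3 of the UPS at the start (upright, x along the UPS's x) or absent. Origin: its centre
- battery4: Small sealed battery, black with a yellow band, 97 (x) by 24 (y) by 52 (z) mm, about 0.3 kg, in place 4 of the UPS at the start (upright, x along the UPS's x) or absent. Origin: its centre
- mug: Bystander: blue ceramic mug, 84 mm across, 95 mm high. Origin: centre of its underside
- bowl: Bystander: yellow bowl, 140 mm across, 60 mm high. Origin: centre of its underside
- canister: Bystander: steel canister with black lid, 84 mm across, 160 mm high. Origin: centre of its underside
- jar: Bystander: green glass jar, 80 mm across, 120 mm high. Origin: centre of its underside
- multimeter: Bystander: orange multimeter lying flat, 85 x 170 x 38 mm. Origin: centre of its underside
- screwdriver: Bystander: red screwdriver lying down, 160 mm long. Origin: on the bench beneath it
- screw_dish: Bystander: small steel dish, 80 mm across, 22 mm high. Origin: centre of its underside

How it is judged (in metres and radians):
On the way, in this order (a step that is already met when the one before it is completed fails the run):
1. the emergency stop is pressed and stays latched down (value of joint stop above 0.0045 m and contact force between the fingers and stop_turn below 0.2 N), for 0.2 s.
2. the cover lies flat on the middle of the mat, let go, the stop still latched (x of cover in the frame of mat between -0.06 and 0.06 m and y of cover in the frame of mat between -0.06 and 0.06 m and z of cover in the frame of mat between -0.002 and 0.008 m and angle between cover's own z axis and vertical below 0.06 rad and linear speed of cover below 0.03 m/s and contact force between the fingers and cover below 0.2 N and value of joint stop above 0.0045 m), for 0.2 s.
3. every battery lies in the crate, the stop still latched (x of battery1 in the frame of crate between -0.122 and 0.122 m and y of battery1 in the frame of crate between -0.067 and 0.067 m and z of battery1 in the frame of crate between 0 and 0.1 m and linear speed of each of battery1, battery2, battery3, battery4 below 0.05 m/s and x of battery2 in the frame of crate between -0.122 and 0.122 m and y of battery2 in the frame of crate between -0.067 and 0.067 m and z of battery2 in the frame of crate between 0 and 0.1 m and x of battery3 in the frame of crate between -0.122 and 0.122 m and y of battery3 in the frame of crate between -0.067 and 0.067 m and z of battery3 in the frame of crate between 0 and 0.1 m and x of battery4 in the frame of crate between -0.122 and 0.122 m and y of battery4 in the frame of crate between -0.067 and 0.067 m and z of battery4 in the frame of crate between 0 and 0.1 m and angle between crate's own z axis and vertical below 0.15 rad and value of joint stop above 0.0045 m), for 0.2 s.
4. the cover is seated on its four pins again and let go, the stop still latched (horizontal distance between cover and ups_seat below 0.006 m and z of cover in the frame of ups between 0.083 and 0.0885 m and angle between the x axis of cover and the x axis of ups, either way round below 0.05 rad and angle between cover's own z axis and vertical below 0.025 rad and linear speed of cover below 0.03 m/s and value of joint stop above 0.0045 m and contact force between the fingers and cover below 0.2 N), for 0.2 s.
5. the emergency stop is turned and has popped up (value of joint stop below 0.002 m), for 0.2 s.
At the end, for the whole second after the job is handed in: Every battery is at rest in the upright crate; the cover sits on its pins, within 6 mm of centred, 3 mm of the rim, 0.05 rad of square and 0.025 rad of level; the stop is up again (under 2 mm pressed); no other thing was moved more than 60 mm (x of battery1 in the frame of crate between -0.122 and 0.122 m and y of battery1 in the frame of crate between -0.067 and 0.067 m and z of battery1 in the frame of crate between 0 and 0.1 m and linear speed of each of battery1, battery2, battery3, battery4 below 0.05 m/s and x of battery2 in the frame of crate between -0.122 and 0.122 m and y of battery2 in the frame of crate between -0.067 and 0.067 m and z of battery2 in the frame of crate between 0 and 0.1 m and x of battery3 in the frame of crate between -0.122 and 0.122 m and y of battery3 in the frame of crate between -0.067 and 0.067 m and z of battery3 in the frame of crate between 0 and 0.1 m and x of battery4 in the frame of crate between -0.122 and 0.122 m and y of battery4 in the frame of crate between -0.067 and 0.067 m and z of battery4 in the frame of crate between 0 and 0.1 m and angle between crate's own z axis and vertical below 0.15 rad and horizontal distance between cover and ups_seat below 0.006 m and z of cover in the frame of ups between 0.083 and 0.0885 m and angle between the x axis of cover and the x axis of ups, either way round below 0.05 rad and angle between cover's own z axis and vertical below 0.025 rad and linear speed of cover below 0.03 m/s and value of joint stop below 0.002 m); the robot touches nothing.
It fails at once if one of the bystanders is knocked more than 60 mm from its place (distance of any of mug, bowl, canister, jar, multimeter, screwdriver, screw_dish from where it was at the start of the episode above 0.06 m).
Of battery1, battery2, battery3, battery4 only 2 to 4 are there at a start; the rules pass over those that are not, and their reading is None.
At some moment in a run one of cover, crate may be knocked a few centimetres aside while the robot is not near it.
Once in a run the grip may slacken for a moment while it holds something.
It also fails if it takes over 210 s, if anything falls off the work surface, if the arm or the gripper's body presses on something with over 40 N, if the wrist force passes 120 N, or if a joint passes its speed limit or range.

## Working session

There is one attempt and no reset: what is moved stays moved. The work goes in short steps, Python scripts to look and compute and a tool call to move; the robot and the scene stay as the last step left them, time stands still between calls to the robot, and variables do not carry over. Pictures are saved under pics/ and viewed, and the job is handed in when it is done.

Besides the shell and the picture viewer there is one more tool, called after "Request:" in YAML: its name, and indented under it one key for each argument. drive_tool: Moves the arm, as the interface text tells. Its arguments: {"type":"object","properties":{"deltas":{"type":"array","items":{"type":"object","properties":{"hand":{"type":"number"},"tx":{"type":"number"},"ty":{"type":"number"},"tz":{"type":"number"},"wx":{"type":"number"},"wy":{"type":"number"},"wz":{"type":"number"}}}}},"required":["deltas"]}

```bash
ls; mkdir -p pics; python3 - <<'E'
from plant import *
import cv2
print(get_obs())
for n in ["side","top","wrist"]:
    m=camera_model(n); print(n,m)
    cv2.imwrite(f"pics/{n}0.png",capture(n)[:,:,::-1])
E
```

```text
pics
{'time': 0.0, 'joint_positions': array([-1.45997466e+00,  3.42715711e-01,  1.52501364e+00,  2.06254413e-05,
        1.27537074e+00, -1.45954651e-01]), 'dq': array([-0.00047679, -0.00051846, -0.00019736, -0.00048153,  0.00136488,
       -0.00098857]), 'tau': array([-1.39109776e-03, -4.31244743e+01, -2.44221014e+01,  7.17408629e-02,
        5.59722050e-02, -1.22295064e-04]), 'tool_pos': array([ 133.33948925, -507.39677554,  240.04975533]), 'tcp_rot': array([-3.14135390e+00,  1.48853244e-03, -1.31402586e+00]), 'contact_force': array([-0.157855  , -0.01142213, -0.27831549]), 'moment': array([-0.00476633,  0.00807769,  0.00575052]), 'grip_width': 91.84369791184885}
side {'fx': 447.8373745987902, 'fy': 447.8373745987902, 'cx': 319.70900579972425, 'cy': 239.1421135975891, 'rvec': array([ 0.78734034, -2.57429508,  1.14002159]), 'tvec': array([475.32529497, 287.43461718, 843.84963637])}
top {'fx': 539.9482527660067, 'fy': 539.9482527660067, 'cx': 317.0588764571772, 'cy': 238.97105143399654, 'rvec': array([ 2.2118749 , -2.18342316,  0.03507606]), 'tvec': array([ -19.24954755,  562.00553283, 1208.20676043])}
wrist {'fx': 369.7149234344669, 'fy': 369.7149234344669, 'cx': 314.30655407177886, 'cy': 236.99749752098555, 'rvec': array([-2.29535317,  1.76914471,  0.26410041]), 'tvec': array([-524.0973993 ,  -36.91800364,  391.08246792])}
```

View pics/top0.png

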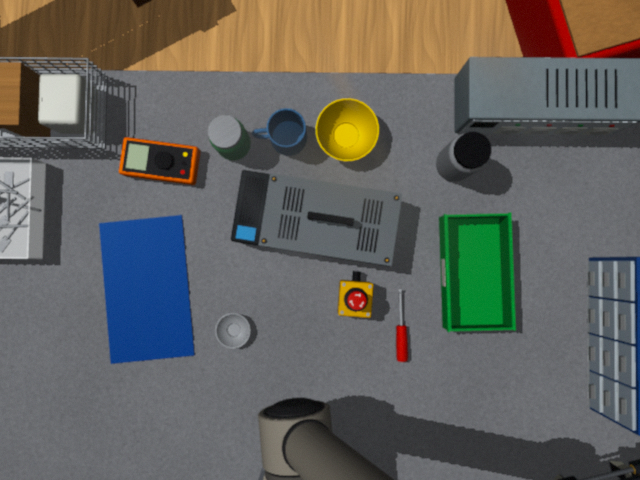

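View pics/side0.png

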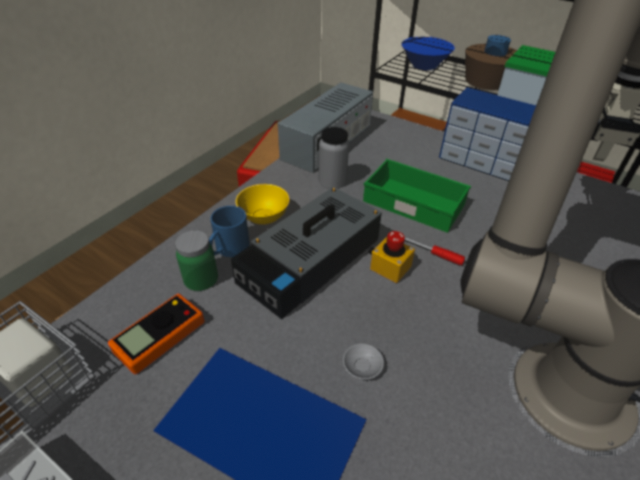

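View pics/wrist0.png

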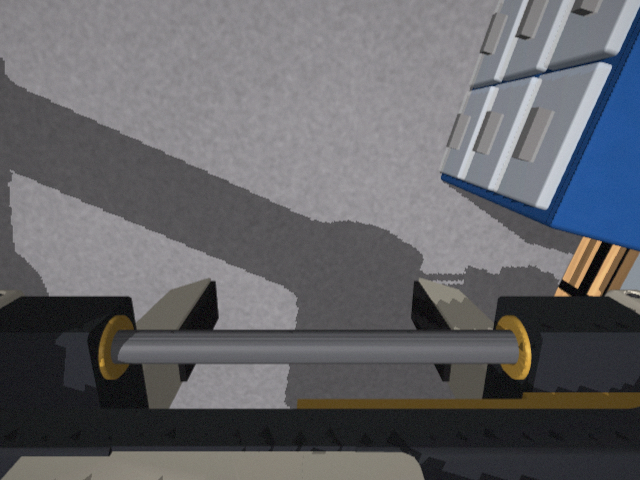

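Top view: the UPS cover is centred near (331,217), the stop near (356,299), the mat at (147,288), the crate at (478,272), and the pins near the cover corners. Next I measure positions with masks.

```bash
cat > h.py <<'E'
from plant import *
import numpy as np, cv2
def cam(n):
    m=camera_model(n); K=np.array([[m['fx'],0,m['cx']],[0,m['fy'],m['cy']],[0,0,1]]); R=cv2.Rodrigues(np.array(m['rvec']))[0]; return K,R,np.array(m['tvec'])
def ray(c,uv):
    K,R,t=c; d=R.T@np.linalg.solve(K,[uv[0],uv[1],1.]); return -R.T@t,d
def onplane(c,uv,z):
    o,d=ray(c,uv); return (o+d*(z-o[2])/d[2])[:2]
def proj(c,p):
    K,R,t=c; q=K@(R@np.array(p,float)+t); return q[:2]/q[2]
def hsv(im): return cv2.cvtColor(im,cv2.COLOR_RGB2HSV)
def blobs(mask,amin=20):
    n,l,s,c=cv2.connectedComponentsWithStats(mask.astype(np.uint8)); return [(c[i],s[i,4],l==i) for i in range(1,n) if s[i,4]>=amin]
def rect(mask,c,z):
    cs,_=cv2.findContours(mask.astype(np.uint8),cv2.RETR_EXTERNAL,cv2.CHAIN_APPROX_NONE); k=max(cs,key=cv2.contourArea)
    pts=np.array([onplane(c,p[0],z) for p in k],np.float32); return cv2.minAreaRect(pts)
def snap(n,f,crop=None,s=1):
    c=cam(n); im=capture(n); o=im
    if crop: x0,y0,x1,y1=crop; o=im[y0:y1,x0:x1]
    if s!=1: o=cv2.resize(o,None,fx=s,fy=s,interpolation=cv2.INTER_CUBIC)
    cv2.imwrite('pics/'+f,o[:,:,::-1]); return c,im
E
python3 - <<'E'
from h import *
import plant; print([x for x in dir(plant) if x[0]!='_'])
c=cam('top'); im=cv2.imread('pics/top0.png')[:,:,::-1].copy(); H=hsv(im)
h,s,v=[H[:,:,i].astype(int) for i in range(3)]
mat=(h>100)&(h<125)&(s>150)&(v>60)
b=max(blobs(mat),key=lambda a:a[1] if a[0][0]<250 else 0); print('mat',b[:2],rect(b[2],c,3))
gr=(h>50)&(h<75)&(s>150)&(v>50)
b=max(blobs(gr),key=lambda a:a[1]); print('crate px',b[:2]); 
for z in(0,65): print(z,rect(b[2],c,z))
red=((h<8)|(h>172))&(s>150)&(v>80)
for b in blobs(red): print('red',b[0],b[1],onplane(c,b[0],104))
pin=(h>8)&(h<28)&(s>90)
for b in blobs(pin,4):
    if 220<b[0][0]<420 and 160<b[0][1]<280: print('pin',b[0],b[1],onplane(c,b[0],96))
blk=(v<45)
for b in blobs(blk,50):
    if 280<b[0][0]<380 and 190<b[0][1]<240: print('handle',b[0],b[1],onplane(c,b[0],126),rect(b[2],c,126))
for im,nm,r in((im,'top',(220,150,420,340)),): 
    cv2.imwrite('pics/t1.png',cv2.resize(im[150:340,220:420],None,fx=4,fy=3,interpolation=cv2.INTER_CUBIC)[:,:,::-1])
E
```

```text
['Unreachable', 'camera_model', 'capture', 'close_job', 'get_obs', 'tcp_to_tips']
mat (array([146.156242  , 289.07287311]), np.int32(11719)) ((444.7643737792969, 374.6316833496094), (318.8971252441406, 189.5153045654297), 6.43080472946167)
crate px (array([477.693168  , 272.43277413]), np.int32(8226))
0 ((492.27545166015625, -375.8552551269531), (265.0436096191406, 164.5435791015625), 2.049794912338257)
65 ((493.42633056640625, -357.124755859375), (251.02981567382812, 155.8435516357422), 2.0498030185699463)
red [550.66723164  30.88502825] 3540 [1004.49641034 -500.15319564]
red [182.         171.70833333] 24 [696.26076569 272.76686968]
red [356.3253012  300.20080321] 249 [432.41041925 -95.86194864]
red [401.32894737 343.10526316] 380 [ 345.29818161 -189.76128626]
pin [273.5 178.2] 10 [686.07190276  81.00079114]
pin [396.11111111 197.33333333] 9 [ 648.68131065 -177.87893347]
pin [263.54545455 240.36363636] 11 [554.48044042  99.79731637]
pin [386.36363636 259.90909091] 11 [ 516.80252903 -158.43743605]
handle [329.88273616 218.42019544] 307 [600.11322027 -38.58928114] ((599.7042846679688, -39.463470458984375), (93.89012908935547, 14.518718719482422), 81.7277603149414)
```

View pics/t1.png

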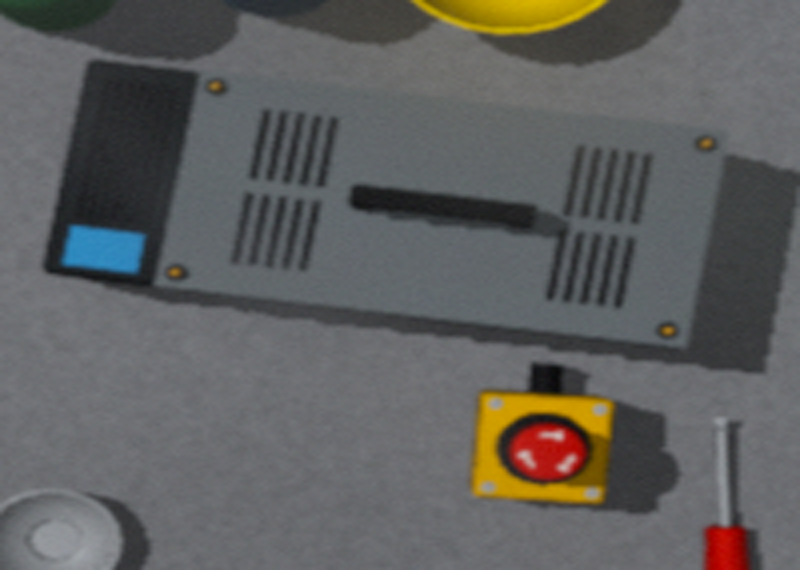

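```bash
cat >> h.py <<'E'
def Rr(r):
    from scipy.spatial.transform import Rotation as Ro
    return Ro.from_euler('xyz',r)
def plan(x,y,z,yaw=None,o=None):
    """tool-unit totals: first turn (wz), then shifts in turned frame"""
    from scipy.spatial.transform import Rotation as Ro
    o=get_obs(); R=Rr(o['tcp_rot']); 
    y0=o['tcp_rot'][2]; yaw=y0 if yaw is None else yaw
    T=Ro.from_euler('xyz',[np.pi,0,yaw]); w=(R.inv()*T).as_rotvec()
    d=T.inv().apply(np.array([x,y,z])-o['tool_pos'])
    print('t',round(o['time'],2),'pos',o['tool_pos'].round(1),'rot',o['tcp_rot'].round(4),'w',round(o['grip_width'],1),'F',o['contact_force'].round(1))
    print(' turn units w',(np.degrees(w)/5).round(3),' then shift units',(d/40).round(3),'mm',d.round(1))
E
python3 - <<'E'
from h import *
print(tcp_to_tips)
plan(432.4,-95.9,240,-0.144)
c=cam('top')
for p in[(432.4,-95.9,104)]: print(proj(c,p))
E
```

```text
14.0
t 0.15 pos [ 133.3 -507.5  240.2] rot [-3.1414e+00  1.1000e-03 -1.3140e+00] w 91.5 F [-0.  -0.1 -0.7]
 turn units w [-9.0000e-03  1.0000e-02 -1.3407e+01]  then shift units [ 5.9230e+00 -1.1256e+01  6.0000e-03] mm [ 2.369e+02 -4.502e+02  2.000e-01]
[356.34359273 300.2060926 ]
```

Request:
drive_tool:
  deltas:
    - {"wz": -1, "hand": 1}
    - {"wz": -1, "hand": 1}
    - {"wz": -1, "hand": 1}
    - {"wz": -1, "hand": 1}
    - {"wz": -1, "hand": 1}
    - {"wz": -1, "hand": 1}
    - {"wz": -1, "hand": 1}
    - {"wz": -1, "hand": 1}
    - {"wz": -1, "hand": 1}
    - {"wz": -1, "hand": 1}
    - {"wz": -1, "hand": 1}
    - {"wz": -1, "hand": 1}
    - {"wz": -1, "hand": 1}
    - {"wz": -0.4, "hand": 1}
    - {"hand": 1}
    - {"hand": 1}

```text
invalid input
```

Request:
drive_tool:
  deltas:
    - {"hand": 1, "tx": 0, "ty": 0, "tz": 0, "wx": 0, "wy": 0, "wz": -1}
    - {"hand": 1, "tx": 0, "ty": 0, "tz": 0, "wx": 0, "wy": 0, "wz": -1}
    - {"hand": 1, "tx": 0, "ty": 0, "tz": 0, "wx": 0, "wy": 0, "wz": -1}
    - {"hand": 1, "tx": 0, "ty": 0, "tz": 0, "wx": 0, "wy": 0, "wz": -1}
    - {"hand": 1, "tx": 0, "ty": 0, "tz": 0, "wx": 0, "wy": 0, "wz": -1}
    - {"hand": 1, "tx": 0, "ty": 0, "tz": 0, "wx": 0, "wy": 0, "wz": -1}
    - {"hand": 1, "tx": 0, "ty": 0, "tz": 0, "wx": 0, "wy": 0, "wz": -1}
    - {"hand": 1, "tx": 0, "ty": 0, "tz": 0, "wx": 0, "wy": 0, "wz": -1}
    - {"hand": 1, "tx": 0, "ty": 0, "tz": 0, "wx": 0, "wy": 0, "wz": -1}
    - {"hand": 1, "tx": 0, "ty": 0, "tz": 0, "wx": 0, "wy": 0, "wz": -1}
    - {"hand": 1, "tx": 0, "ty": 0, "tz": 0, "wx": 0, "wy": 0, "wz": -1}
    - {"hand": 1, "tx": 0, "ty": 0, "tz": 0, "wx": 0, "wy": 0, "wz": -1}
    - {"hand": 1, "tx": 0, "ty": 0, "tz": 0, "wx": 0, "wy": 0, "wz": -1}
    - {"hand": 1, "tx": 0, "ty": 0, "tz": 0, "wx": 0, "wy": 0, "wz": -0.4}

```text
time: 1.32
tool_pos: [133.3, -507.6, 240.4]
tcp_rot: [-3.141, 0.0, -0.14]
contact_force: [0.0, -0.2, 0.1]
grip_width: 3.2
```

Request:
drive_tool:
  deltas:
    - {"hand": 1, "tx": 0.2, "ty": -0.375, "tz": 0, "wx": 0, "wy": 0, "wz": 0}
    - {"hand": 1, "tx": 0.4, "ty": -0.75, "tz": 0, "wx": 0, "wy": 0, "wz": 0}
    - {"hand": 1, "tx": 0.4, "ty": -0.75, "tz": 0, "wx": 0, "wy": 0, "wz": 0}
    - {"hand": 1, "tx": 0.4, "ty": -0.75, "tz": 0, "wx": 0, "wy": 0, "wz": 0}
    - {"hand": 1, "tx": 0.4, "ty": -0.75, "tz": 0, "wx": 0, "wy": 0, "wz": 0}
    - {"hand": 1, "tx": 0.4, "ty": -0.75, "tz": 0, "wx": 0, "wy": 0, "wz": 0}
    - {"hand": 1, "tx": 0.4, "ty": -0.75, "tz": 0, "wx": 0, "wy": 0, "wz": 0}
    - {"hand": 1, "tx": 0.4, "ty": -0.75, "tz": 0, "wx": 0, "wy": 0, "wz": 0}
    - {"hand": 1, "tx": 0.4, "ty": -0.75, "tz": 0, "wx": 0, "wy": 0, "wz": 0}
    - {"hand": 1, "tx": 0.4, "ty": -0.75, "tz": 0, "wx": 0, "wy": 0, "wz": 0}
    - {"hand": 1, "tx": 0.4, "ty": -0.75, "tz": 0, "wx": 0, "wy": 0, "wz": 0}
    - {"hand": 1, "tx": 0.4, "ty": -0.75, "tz": 0, "wx": 0, "wy": 0, "wz": 0}
    - {"hand": 1, "tx": 0.4, "ty": -0.75, "tz": 0, "wx": 0, "wy": 0, "wz": 0}
    - {"hand": 1, "tx": 0.4, "ty": -0.75, "tz": 0, "wx": 0, "wy": 0, "wz": 0}
    - {"hand": 1, "tx": 0.4, "ty": -0.75, "tz": 0, "wx": 0, "wy": 0, "wz": 0}
    - {"hand": 1, "tx": 0.2, "ty": -0.375, "tz": 0, "wx": 0, "wy": 0, "wz": 0}
    - {"hand": 1, "tx": 0, "ty": 0, "tz": 0, "wx": 0, "wy": 0, "wz": 0}
    - {"hand": 1, "tx": 0, "ty": 0, "tz": 0, "wx": 0, "wy": 0, "wz": 0}

```text
time: 2.82
tool_pos: [435.6, -96.6, 240.4]
tcp_rot: [3.141, 0.001, -0.142]
contact_force: [0.2, -0.5, -0.1]
grip_width: 0.4
```

```bash
python3 - <<'E'
from h import *
plan(432.4,-95.9,130,-0.144)
c,im=snap('wrist','w1.png'); 
H=hsv(im);h,s,v=[H[:,:,i].astype(int) for i in range(3)]
red=((h<8)|(h>172))&(s>150)&(v>60)
for b in blobs(red,100): print(b[:2],onplane(c,b[0],104))
print(proj(c,(432.4,-95.9,104)))
E
```

```text
t 2.82 pos [435.6 -96.6 240.4] rot [ 3.1413e+00  9.0000e-04 -1.4220e-01] w 0.4 F [ 0.2 -0.5 -0.1]
 turn units w [0.003 0.011 0.021]  then shift units [-0.083 -0.005  2.759] mm [ -3.3  -0.2 110.4]
(array([309.84908884, 224.10990888]), np.int32(1756)) [432.29373821 -91.84221081]
[310.72872195 229.02755876]
```

View pics/w1.png

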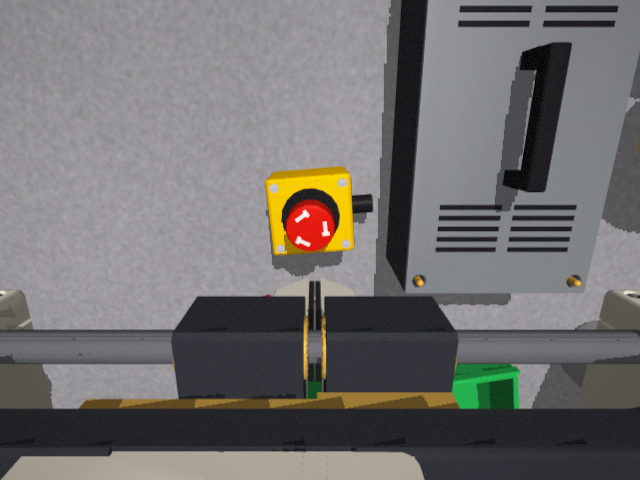

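Wrist view: the stop's red head is at (311,226), which agrees with the top view (432, -95). Pressing now.

Request:
drive_tool:
  deltas:
    - {"hand": 1, "tx": -0.08, "ty": -0.03, "tz": 0.7, "wx": 0, "wy": 0, "wz": 0}
    - {"hand": 1, "tx": 0, "ty": 0, "tz": 0.8, "wx": 0, "wy": 0, "wz": 0}
    - {"hand": 1, "tx": 0, "ty": 0, "tz": 0.8, "wx": 0, "wy": 0, "wz": 0}
    - {"hand": 1, "tx": 0, "ty": 0, "tz": 0.5, "wx": 0, "wy": 0, "wz": 0}
    - {"hand": 1, "tx": 0, "ty": 0, "tz": 0.2, "wx": 0, "wy": 0, "wz": 0}
    - {"hand": 1, "tx": 0, "ty": 0, "tz": 0.1, "wx": 0, "wy": 0, "wz": 0}
    - {"hand": 1, "tx": 0, "ty": 0, "tz": 0.1, "wx": 0, "wy": 0, "wz": 0}
    - {"hand": 1, "tx": 0, "ty": 0, "tz": 0.06, "wx": 0, "wy": 0, "wz": 0}
    - {"hand": 1, "tx": 0, "ty": 0, "tz": 0, "wx": 0, "wy": 0, "wz": 0}
    - {"hand": 1, "tx": 0, "ty": 0, "tz": 0, "wx": 0, "wy": 0, "wz": 0}
    - {"hand": 1, "tx": 0, "ty": 0, "tz": 0, "wx": 0, "wy": 0, "wz": 0}

```text
time: 3.78
tool_pos: [433.4, -96.1, 111.4]
tcp_rot: [3.141, -0.002, -0.145]
contact_force: [-1.8, -2.4, 3.6]
grip_width: 0.7
```

Request:
drive_tool:
  deltas:
    - {"hand": 1, "tx": 0, "ty": 0, "tz": 0.05, "wx": 0, "wy": 0, "wz": 0}
    - {"hand": 1, "tx": 0, "ty": 0, "tz": 0.02, "wx": 0, "wy": 0, "wz": 0}
    - {"hand": 1, "tx": 0, "ty": 0, "tz": 0, "wx": 0, "wy": 0, "wz": 0}
    - {"hand": 1, "tx": 0, "ty": 0, "tz": 0, "wx": 0, "wy": 0, "wz": 0}
    - {"hand": 1, "tx": 0, "ty": 0, "tz": 0, "wx": 0, "wy": 0, "wz": 0}

```text
time: 4.2
tool_pos: [433.7, -96.1, 109.0]
tcp_rot: [3.14, -0.003, -0.144]
contact_force: [-2.7, -1.5, 16.3]
grip_width: 0.5
```

```bash
python3 - <<'E'
from h import *
plan(432.4,-95.9,160,-0.144)
c,im=snap('wrist','w2.png',(200,100,440,340),2)
c,im=snap('side','s2.png',(340,200,440,290),6)
E
```

```text
t 4.2 pos [433.7 -96.1 109. ] rot [ 3.1402e+00 -3.1000e-03 -1.4430e-01] w 0.5 F [-2.7 -1.5 16.3]
 turn units w [ 0.016 -0.036 -0.004]  then shift units [-3.200e-02 -1.000e-03 -1.276e+00] mm [ -1.3  -0.  -51. ]
```

View pics/w2.png

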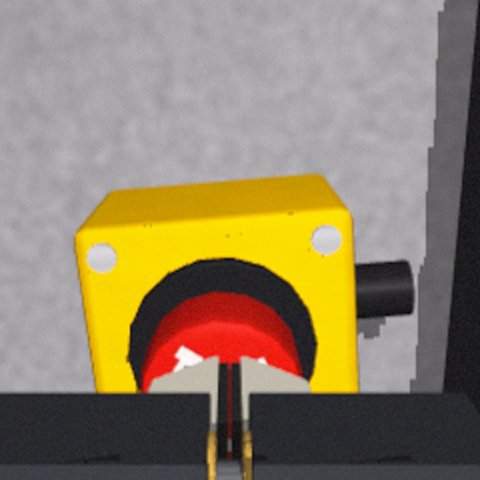

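View pics/s2.png

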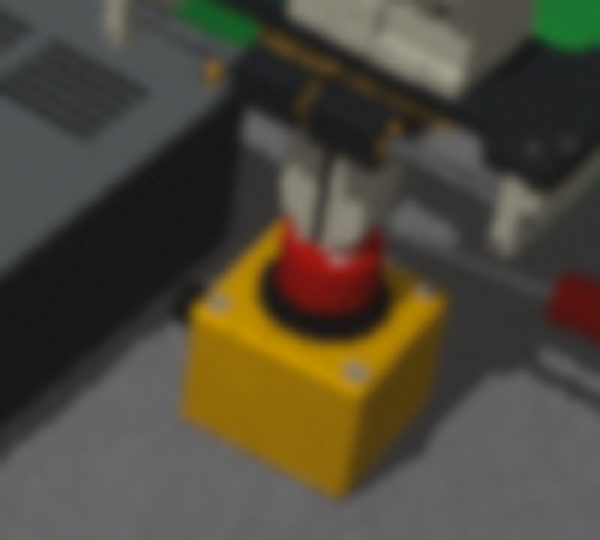

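Stop is bottomed (16 N). I raise and check that it stays latched.

Request:
drive_tool:
  deltas:
    - {"hand": 1, "tx": 0, "ty": 0, "tz": -0.3, "wx": 0, "wy": 0, "wz": 0}
    - {"hand": 1, "tx": 0, "ty": 0, "tz": -0.7, "wx": 0, "wy": 0, "wz": 0}
    - {"hand": 1, "tx": 0, "ty": 0, "tz": -0.9, "wx": 0, "wy": 0, "wz": 0}
    - {"hand": 1, "tx": 0, "ty": 0, "tz": -0.9, "wx": 0, "wy": 0, "wz": 0}
    - {"hand": -1, "tx": 0, "ty": 0, "tz": -0.3, "wx": 0, "wy": 0, "wz": 0}
    - {"hand": -1, "tx": 0, "ty": 0, "tz": 0, "wx": 0, "wy": 0, "wz": 0}
    - {"hand": -1, "tx": 0, "ty": 0, "tz": 0, "wx": 0, "wy": 0, "wz": 0}

```text
time: 4.88
tool_pos: [432.8, -95.3, 231.5]
tcp_rot: [3.141, -0.001, -0.145]
contact_force: [-0.1, 0.4, -0.8]
grip_width: 15.8
```

```bash
python3 - <<'E'
from h import *
plan(601.5,-38.9,180,-0.144)
c,im=snap('wrist','w3.png')
E
```

```text
t 4.88 pos [432.8 -95.3 231.5] rot [ 3.1415e+00 -1.0000e-03 -1.4450e-01] w 15.8 F [-0.1  0.4 -0.8]
 turn units w [ 0.002 -0.011 -0.006]  then shift units [ 3.972 -2.001  1.288] mm [158.9 -80.1  51.5]
```

View pics/w3.png

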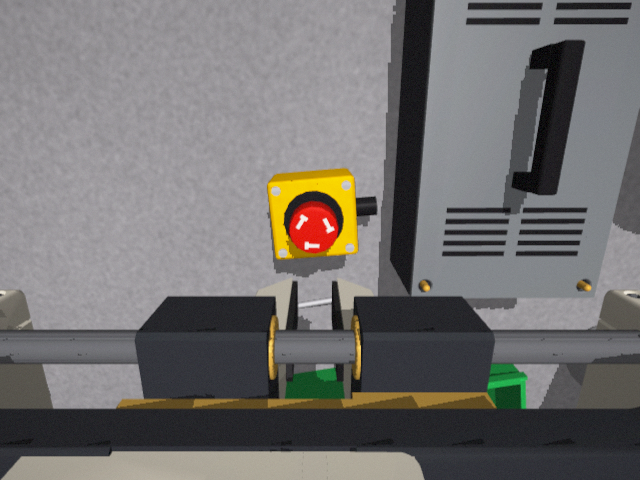

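The marks on the head have turned and the head is at (314,227), lower than before, so it is latched. On to the handle.

Request:
drive_tool:
  deltas:
    - {"hand": -1, "tx": 0.37, "ty": -0.2, "tz": 0, "wx": 0, "wy": 0, "wz": 0}
    - {"hand": -1, "tx": 0.7, "ty": -0.35, "tz": 0, "wx": 0, "wy": 0, "wz": 0}
    - {"hand": -1, "tx": 0.7, "ty": -0.35, "tz": 0, "wx": 0, "wy": 0, "wz": 0}
    - {"hand": -1, "tx": 0.7, "ty": -0.35, "tz": 0, "wx": 0, "wy": 0, "wz": 0}
    - {"hand": -1, "tx": 0.7, "ty": -0.35, "tz": 0, "wx": 0, "wy": 0, "wz": 0}
    - {"hand": -1, "tx": 0.5, "ty": -0.25, "tz": 0.3, "wx": 0, "wy": 0, "wz": 0}
    - {"hand": -1, "tx": 0.3, "ty": -0.15, "tz": 0.6, "wx": 0, "wy": 0, "wz": 0}
    - {"hand": -1, "tx": 0, "ty": 0, "tz": 0.6, "wx": 0, "wy": 0, "wz": 0}
    - {"hand": -1, "tx": 0, "ty": 0, "tz": 0, "wx": 0, "wy": 0, "wz": 0}
    - {"hand": -1, "tx": 0, "ty": 0, "tz": 0, "wx": 0, "wy": 0, "wz": 0}
    - {"hand": -1, "tx": 0, "ty": 0, "tz": 0, "wx": 0, "wy": 0, "wz": 0}

```text
time: 5.85
tool_pos: [601.2, -39.3, 171.7]
tcp_rot: [3.142, 0.001, -0.145]
contact_force: [0.3, 0.7, 0.4]
grip_width: 90.3
```

```bash
python3 - <<'E'
from h import *
plan(600.5,-38.9,114,-0.144)
c,im=snap('wrist','w4.png')
E
```

```text
t 5.85 pos [601.2 -39.3 171.7] rot [ 3.1415e+00  6.0000e-04 -1.4490e-01] w 90.3 F [0.3 0.7 0.4]
 turn units w [ 0.001  0.007 -0.01 ]  then shift units [-0.019 -0.008  1.442] mm [-0.8 -0.3 57.7]
```

View pics/w4.png

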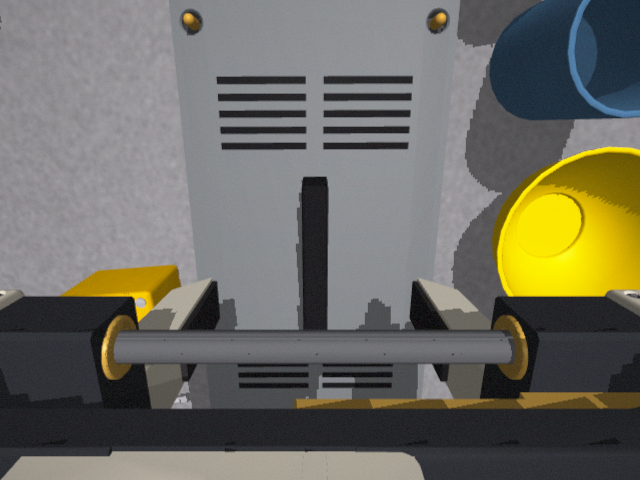

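The handle (302–328, 180–335) is aligned and centred between the jaws. Descend and grip.

Request:
drive_tool:
  deltas:
    - {"hand": -1, "tx": 0, "ty": 0, "tz": 0.5, "wx": 0, "wy": 0, "wz": 0}
    - {"hand": -1, "tx": 0, "ty": 0, "tz": 0.5, "wx": 0, "wy": 0, "wz": 0}
    - {"hand": -1, "tx": 0, "ty": 0, "tz": 0.3, "wx": 0, "wy": 0, "wz": 0}
    - {"hand": 1, "tx": 0, "ty": 0, "tz": 0.15, "wx": 0, "wy": 0, "wz": 0}
    - {"hand": 1, "tx": 0, "ty": 0, "tz": 0, "wx": 0, "wy": 0, "wz": 0}
    - {"hand": 1, "tx": 0, "ty": 0, "tz": 0, "wx": 0, "wy": 0, "wz": 0}
    - {"hand": 1, "tx": 0, "ty": 0, "tz": 0, "wx": 0, "wy": 0, "wz": 0}
    - {"hand": 1, "tx": 0, "ty": 0, "tz": 0, "wx": 0, "wy": 0, "wz": 0}
    - {"hand": 1, "tx": 0, "ty": 0, "tz": 0, "wx": 0, "wy": 0, "wz": 0}
    - {"hand": 1, "tx": 0, "ty": 0, "tz": 0, "wx": 0, "wy": 0, "wz": 0}
    - {"hand": 1, "tx": 0, "ty": 0, "tz": 0, "wx": 0, "wy": 0, "wz": 0}
    - {"hand": 1, "tx": 0, "ty": 0, "tz": 0, "wx": 0, "wy": 0, "wz": 0}

```text
time: 6.9
tool_pos: [601.4, -39.2, 113.6]
tcp_rot: [3.142, -0.0, -0.145]
contact_force: [-0.6, -0.4, -0.1]
grip_width: 36.7
```

Request:
drive_tool:
  deltas:
    - {"hand": 1, "tx": 0, "ty": 0, "tz": 0, "wx": 0, "wy": 0, "wz": 0}
    - {"hand": 1, "tx": 0, "ty": 0, "tz": 0, "wx": 0, "wy": 0, "wz": 0}
    - {"hand": 1, "tx": 0, "ty": 0, "tz": 0, "wx": 0, "wy": 0, "wz": 0}
    - {"hand": 1, "tx": 0, "ty": 0, "tz": 0, "wx": 0, "wy": 0, "wz": 0}
    - {"hand": 1, "tx": 0, "ty": 0, "tz": 0, "wx": 0, "wy": 0, "wz": 0}
    - {"hand": 1, "tx": 0, "ty": 0, "tz": 0, "wx": 0, "wy": 0, "wz": 0}

```text
time: 7.4
tool_pos: [601.4, -39.2, 113.5]
tcp_rot: [3.142, 0.0, -0.145]
contact_force: [0.3, -0.0, -0.5]
grip_width: 14.0
```

Request:
drive_tool:
  deltas:
    - {"hand": 1, "tx": 0, "ty": 0, "tz": -0.1, "wx": 0, "wy": 0, "wz": 0}
    - {"hand": 1, "tx": 0, "ty": 0, "tz": -0.2, "wx": 0, "wy": 0, "wz": 0}
    - {"hand": 1, "tx": 0, "ty": 0, "tz": -0.3, "wx": 0, "wy": 0, "wz": 0}
    - {"hand": 1, "tx": 0, "ty": 0, "tz": -0.4, "wx": 0, "wy": 0, "wz": 0}
    - {"hand": 1, "tx": 0, "ty": 0, "tz": -0.6, "wx": 0, "wy": 0, "wz": 0}
    - {"hand": 1, "tx": 0, "ty": 0, "tz": -0.6, "wx": 0, "wy": 0, "wz": 0}
    - {"hand": 1, "tx": 0, "ty": 0, "tz": -0.5, "wx": 0, "wy": 0, "wz": 0}
    - {"hand": 1, "tx": 0, "ty": 0, "tz": -0.2, "wx": 0, "wy": 0, "wz": 0}
    - {"hand": 1, "tx": 0, "ty": 0, "tz": 0, "wx": 0, "wy": 0, "wz": 0}

```text
time: 8.15
tool_pos: [602.3, -39.3, 232.0]
tcp_rot: [3.141, -0.005, -0.145]
contact_force: [0.1, -0.0, -2.4]
grip_width: 13.7
```

```bash
python3 - <<'E'
from h import *
plan(444.8,374.6,220,-1.459)
plan(444.8,374.6,220,-0.145)
c,im=snap('top','t5.png'); c,im=snap('side','s5.png')
E
```

```text
t 8.15 pos [602.3 -39.3 232. ] rot [ 3.1413 -0.0045 -0.1446] w 13.7 F [ 0.1 -0.  -2.4]
 turn units w [-0.031 -0.047 15.062]  then shift units [-10.722   2.758   0.3  ] mm [-428.9  110.3   12. ]
t 8.15 pos [602.3 -39.3 232. ] rot [ 3.1413 -0.0045 -0.1446] w 13.7 F [ 0.1 -0.  -2.4]
 turn units w [ 0.004 -0.052  0.004]  then shift units [-5.39 -9.67  0.3 ] mm [-215.6 -386.8   12. ]
```

View pics/t5.png

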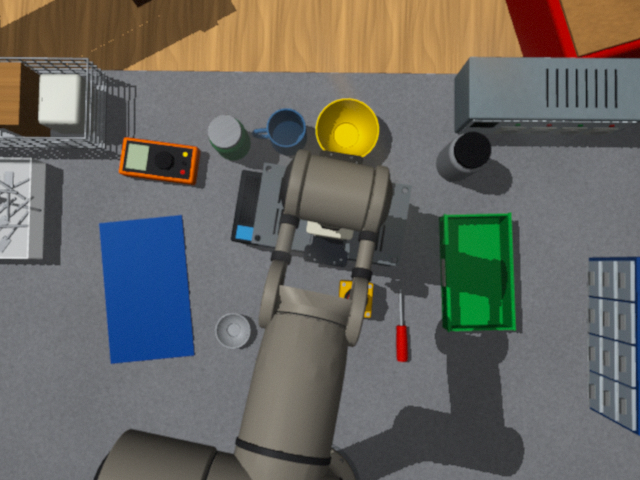

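View pics/s5.png

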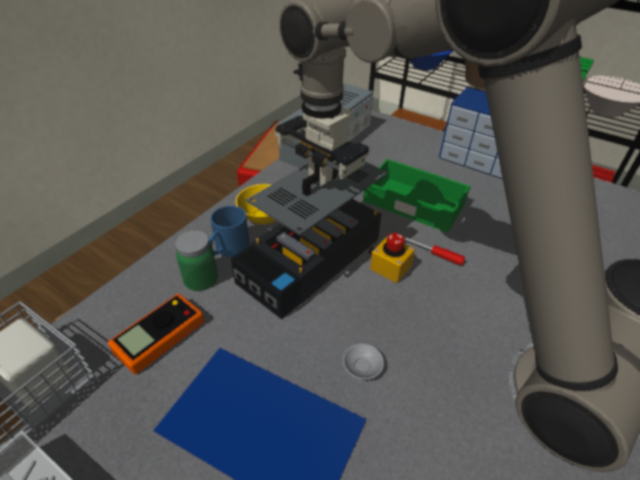

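Request:
drive_tool:
  deltas:
    - {"hand": 1, "tx": -0.18, "ty": -0.32, "tz": 0, "wx": 0, "wy": 0, "wz": 0}
    - {"hand": 1, "tx": -0.36, "ty": -0.645, "tz": 0, "wx": 0, "wy": 0, "wz": 0}
    - {"hand": 1, "tx": -0.36, "ty": -0.645, "tz": 0, "wx": 0, "wy": 0, "wz": 0}
    - {"hand": 1, "tx": -0.36, "ty": -0.645, "tz": 0, "wx": 0, "wy": 0, "wz": 0}
    - {"hand": 1, "tx": -0.36, "ty": -0.645, "tz": 0, "wx": 0, "wy": 0, "wz": 0}
    - {"hand": 1, "tx": -0.36, "ty": -0.645, "tz": 0, "wx": 0, "wy": 0, "wz": 0}
    - {"hand": 1, "tx": -0.36, "ty": -0.645, "tz": 0, "wx": 0, "wy": 0, "wz": 0}
    - {"hand": 1, "tx": -0.36, "ty": -0.645, "tz": 0, "wx": 0, "wy": 0, "wz": 0}
    - {"hand": 1, "tx": -0.36, "ty": -0.645, "tz": 0, "wx": 0, "wy": 0, "wz": 0}
    - {"hand": 1, "tx": -0.36, "ty": -0.645, "tz": 0, "wx": 0, "wy": 0, "wz": 0}
    - {"hand": 1, "tx": -0.36, "ty": -0.645, "tz": 0, "wx": 0, "wy": 0, "wz": 0}
    - {"hand": 1, "tx": -0.36, "ty": -0.645, "tz": 0, "wx": 0, "wy": 0, "wz": 0}
    - {"hand": 1, "tx": -0.36, "ty": -0.645, "tz": 0, "wx": 0, "wy": 0, "wz": 0}
    - {"hand": 1, "tx": -0.36, "ty": -0.645, "tz": 0, "wx": 0, "wy": 0, "wz": 0}
    - {"hand": 1, "tx": -0.36, "ty": -0.645, "tz": 0, "wx": 0, "wy": 0, "wz": 0}
    - {"hand": 1, "tx": -0.18, "ty": -0.32, "tz": 0, "wx": 0, "wy": 0, "wz": 0}
    - {"hand": 1, "tx": 0, "ty": 0, "tz": 0, "wx": 0, "wy": 0, "wz": 0}

```text
time: 9.67
tool_pos: [440.4, 377.6, 227.6]
tcp_rot: [3.141, 0.003, -0.141]
contact_force: [-0.5, -0.0, -3.1]
grip_width: 14.0
```

Request:
drive_tool:
  deltas:
    - {"hand": 1, "tx": 0, "ty": 0, "tz": 0, "wx": 0, "wy": 0, "wz": 0.5}
    - {"hand": 1, "tx": 0, "ty": 0, "tz": 0, "wx": 0, "wy": 0, "wz": 0.9}
    - {"hand": 1, "tx": 0, "ty": 0, "tz": 0, "wx": 0, "wy": 0, "wz": 0.9}
    - {"hand": 1, "tx": 0, "ty": 0, "tz": 0, "wx": 0, "wy": 0, "wz": 0.9}
    - {"hand": 1, "tx": 0, "ty": 0, "tz": 0, "wx": 0, "wy": 0, "wz": 0.9}
    - {"hand": 1, "tx": 0, "ty": 0, "tz": 0, "wx": 0, "wy": 0, "wz": 0.9}
    - {"hand": 1, "tx": 0, "ty": 0, "tz": 0, "wx": 0, "wy": 0, "wz": 0.9}
    - {"hand": 1, "tx": 0, "ty": 0, "tz": 0, "wx": 0, "wy": 0, "wz": 0.9}
    - {"hand": 1, "tx": 0, "ty": 0, "tz": 0, "wx": 0, "wy": 0, "wz": 0.9}
    - {"hand": 1, "tx": 0, "ty": 0, "tz": 0, "wx": 0, "wy": 0, "wz": 0.9}
    - {"hand": 1, "tx": 0, "ty": 0, "tz": 0, "wx": 0, "wy": 0, "wz": 0.9}
    - {"hand": 1, "tx": 0, "ty": 0, "tz": 0, "wx": 0, "wy": 0, "wz": 0.9}
    - {"hand": 1, "tx": 0, "ty": 0, "tz": 0, "wx": 0, "wy": 0, "wz": 0.9}
    - {"hand": 1, "tx": 0, "ty": 0, "tz": 0, "wx": 0, "wy": 0, "wz": 0.9}
    - {"hand": 1, "tx": 0, "ty": 0, "tz": 0, "wx": 0, "wy": 0, "wz": 0.9}
    - {"hand": 1, "tx": 0, "ty": 0, "tz": 0, "wx": 0, "wy": 0, "wz": 0.9}
    - {"hand": 1, "tx": 0, "ty": 0, "tz": 0, "wx": 0, "wy": 0, "wz": 0.9}
    - {"hand": 1, "tx": 0, "ty": 0, "tz": 0, "wx": 0, "wy": 0, "wz": 0.2}
    - {"hand": 1, "tx": 0, "ty": 0, "tz": 0, "wx": 0, "wy": 0, "wz": 0}

```text
time: 11.25
tool_pos: [443.0, 374.1, 228.5]
tcp_rot: [3.14, -0.001, -1.462]
contact_force: [-0.0, 0.0, -2.3]
grip_width: 13.6
```

```bash
python3 - <<'E'
from h import *
plan(444.8,374.6,31,-1.459)
c,im=snap('top','t6.png'); c,im=snap('wrist','w6.png')
E
```

```text
t 11.25 pos [443.  374.1 228.5] rot [ 3.1397e+00 -1.1000e-03 -1.4618e+00] w 13.6 F [-0.   0.  -2.3]
 turn units w [ 0.021 -0.013 -0.032]  then shift units [-0.008 -0.046  4.936] mm [ -0.3  -1.9 197.5]
```

View pics/t6.png

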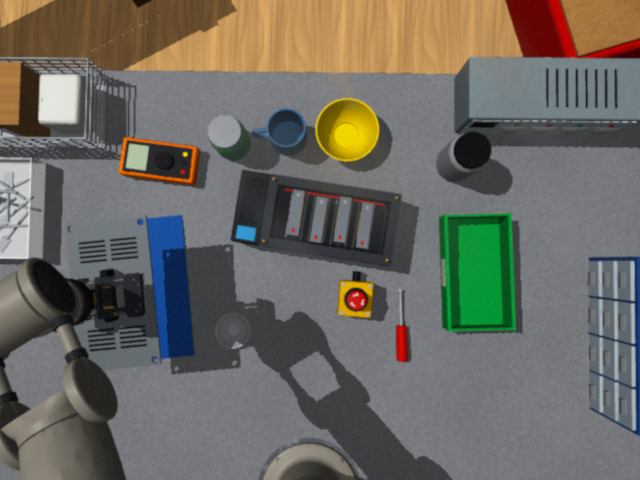

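View pics/w6.png

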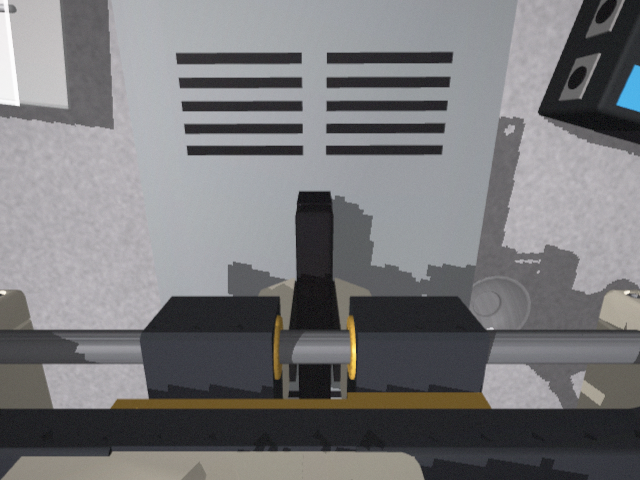

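Cover is level and over the mat. The opened UPS shows four batteries at (295,213), (318,219), (343,222) and (366,225). Lowering.

Request:
drive_tool:
  deltas:
    - {"hand": 1, "tx": 0, "ty": -0.04, "tz": 0.3, "wx": 0, "wy": 0, "wz": 0}
    - {"hand": 1, "tx": 0, "ty": 0, "tz": 0.6, "wx": 0, "wy": 0, "wz": 0}
    - {"hand": 1, "tx": 0, "ty": 0, "tz": 0.7, "wx": 0, "wy": 0, "wz": 0}
    - {"hand": 1, "tx": 0, "ty": 0, "tz": 0.7, "wx": 0, "wy": 0, "wz": 0}
    - {"hand": 1, "tx": 0, "ty": 0, "tz": 0.7, "wx": 0, "wy": 0, "wz": 0}
    - {"hand": 1, "tx": 0, "ty": 0, "tz": 0.6, "wx": 0, "wy": 0, "wz": 0}
    - {"hand": 1, "tx": 0, "ty": 0, "tz": 0.5, "wx": 0, "wy": 0, "wz": 0}
    - {"hand": 1, "tx": 0, "ty": 0, "tz": 0.3, "wx": 0, "wy": 0, "wz": 0}
    - {"hand": 1, "tx": 0, "ty": 0, "tz": 0.2, "wx": 0, "wy": 0, "wz": 0}
    - {"hand": 1, "tx": 0, "ty": 0, "tz": 0.1, "wx": 0, "wy": 0, "wz": 0}
    - {"hand": 1, "tx": 0, "ty": 0, "tz": 0.1, "wx": 0, "wy": 0, "wz": 0}
    - {"hand": 1, "tx": 0, "ty": 0, "tz": 0, "wx": 0, "wy": 0, "wz": 0}
    - {"hand": 1, "tx": 0, "ty": 0, "tz": 0, "wx": 0, "wy": 0, "wz": 0}

```text
time: 12.43
tool_pos: [445.3, 375.1, 38.2]
tcp_rot: [-3.141, 0.0, -1.462]
contact_force: [0.1, -0.3, -3.5]
grip_width: 13.8
```

Request:
drive_tool:
  deltas:
    - {"hand": 1, "tx": 0, "ty": 0, "tz": 0.1, "wx": 0, "wy": 0, "wz": 0}
    - {"hand": 1, "tx": 0, "ty": 0, "tz": 0.07, "wx": 0, "wy": 0, "wz": 0}
    - {"hand": 1, "tx": 0, "ty": 0, "tz": 0, "wx": 0, "wy": 0, "wz": 0}
    - {"hand": 1, "tx": 0, "ty": 0, "tz": 0, "wx": 0, "wy": 0, "wz": 0}

```text
time: 12.77
tool_pos: [445.8, 375.2, 31.3]
tcp_rot: [-3.14, 0.001, -1.462]
contact_force: [1.5, -0.8, 1.8]
grip_width: 13.8
```

Contact, so I release and lift up.

Request:
drive_tool:
  deltas:
    - {"hand": 1, "tx": 0, "ty": 0, "tz": 0.01, "wx": 0, "wy": 0, "wz": 0}
    - {"hand": -1, "tx": 0, "ty": 0, "tz": 0, "wx": 0, "wy": 0, "wz": 0}
    - {"hand": -1, "tx": 0, "ty": 0, "tz": 0, "wx": 0, "wy": 0, "wz": 0}
    - {"hand": -1, "tx": 0, "ty": 0, "tz": 0, "wx": 0, "wy": 0, "wz": 0}
    - {"hand": -1, "tx": 0, "ty": 0, "tz": 0, "wx": 0, "wy": 0, "wz": 0}
    - {"hand": -1, "tx": 0, "ty": 0, "tz": 0, "wx": 0, "wy": 0, "wz": 0}
    - {"hand": -1, "tx": 0, "ty": 0, "tz": 0, "wx": 0, "wy": 0, "wz": 0}
    - {"hand": -1, "tx": 0, "ty": 0, "tz": -0.4, "wx": 0, "wy": 0, "wz": 0}
    - {"hand": -1, "tx": 0, "ty": 0, "tz": -0.8, "wx": 0, "wy": 0, "wz": 0}
    - {"hand": -1, "tx": 0, "ty": 0, "tz": -0.9, "wx": 0, "wy": 0, "wz": 0}
    - {"hand": -1, "tx": 0, "ty": 0, "tz": -0.9, "wx": 0, "wy": 0, "wz": 0}
    - {"hand": -1, "tx": 0, "ty": 0, "tz": -0.9, "wx": 0, "wy": 0, "wz": 0}
    - {"hand": -1, "tx": 0, "ty": 0, "tz": -0.9, "wx": 0, "wy": 0, "wz": 0}
    - {"hand": -1, "tx": 0, "ty": 0, "tz": -0.2, "wx": 0, "wy": 0, "wz": 0}
    - {"hand": -1, "tx": 0, "ty": 0, "tz": 0, "wx": 0, "wy": 0, "wz": 0}
    - {"hand": -1, "tx": 0, "ty": 0, "tz": 0, "wx": 0, "wy": 0, "wz": 0}

```text
time: 14.1
tool_pos: [444.7, 374.7, 229.8]
tcp_rot: [3.141, -0.0, -1.462]
contact_force: [-0.4, -0.2, -0.4]
grip_width: 91.8
```

```bash
python3 - <<'E'
from h import *
plan(444.8,374.6,31,-1.459)
c,im=snap('side','s7.png'); c,im=snap('top','t7.png',(230,150,430,300),4)
E
```

```text
t 14.1 pos [444.7 374.7 229.8] rot [ 3.1413e+00 -2.0000e-04 -1.4623e+00] w 91.8 F [-0.4 -0.2 -0.4]
 turn units w [ 0.003 -0.003 -0.038]  then shift units [ 4.000e-03 -2.000e-03  4.969e+00] mm [ 1.000e-01 -1.000e-01  1.988e+02]
```

View pics/s7.png

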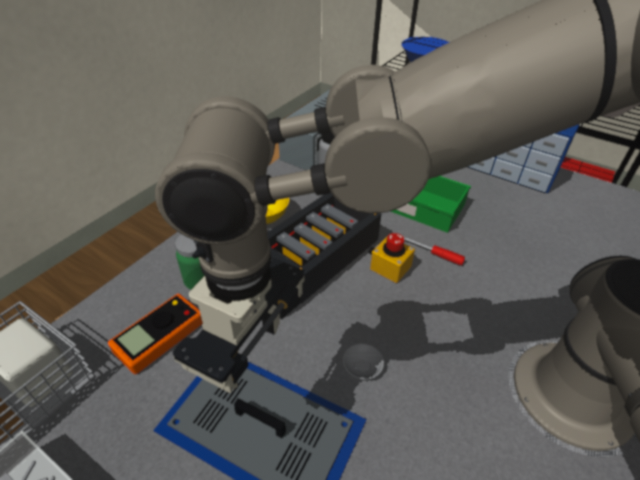

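View pics/t7.png

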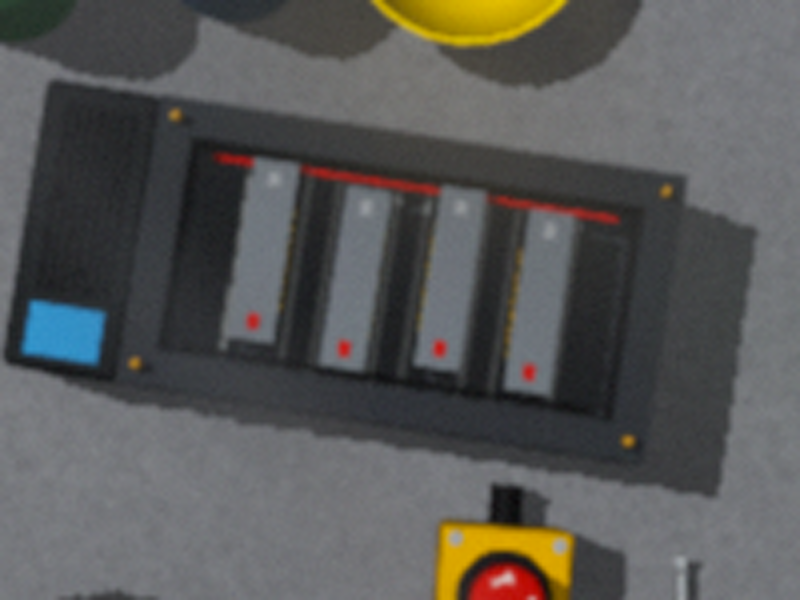

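```bash
cat >> h.py <<'E'
def bats(c,im):
    H=hsv(im);h,s,v=[H[:,:,i].astype(int) for i in range(3)]
    m=(s<60)&(v>80); U=np.array([601.5,-38.9]); a=np.radians(-8.26); X=np.array([np.cos(a),np.sin(a)]);Y=np.array([-X[1],X[0]])
    reg=np.zeros(m.shape,np.uint8); poly=[proj(c,[*(U+X*x+Y*y),82]) for x,y in((-57,-120),(57,-120),(57,120),(-57,120))]
    cv2.fillPoly(reg,[np.array(poly,np.int32)],1)
    m=cv2.morphologyEx((m&(reg>0)).astype(np.uint8),cv2.MORPH_CLOSE,np.ones((3,3)))
    for b in blobs(m,150):
        r=rect(b[2],c,82); p=np.array(r[0]); d=p-U
        print('bat px',b[0].round(1),b[1],'rect',np.round(r[0],1),np.round(r[1],1),round(r[2],1),'upsXY',round(d@X,1),round(d@Y,1))
def crate(c,im):
    H=hsv(im);h,s,v=[H[:,:,i].astype(int) for i in range(3)]
    gr=(h>50)&(h<75)&(s>150)&(v>40)
    b=max(blobs(gr),key=lambda a:a[1]); r0=rect(b[2],c,0); r1=rect(b[2],c,65); 
    print('crate',b[0].round(1),[np.round(q,1) for q in r0],[np.round(q,1) for q in r1])
    print(' y from rim right edge',r1[0][1]-min(r1[1])/2+70,' from foot left edge',r0[0][1]+min(r0[1])/2-70)
E
python3 - <<'E'
from h import *
c=cam('top'); im=capture('top'); bats(c,im); crate(c,im)
print('canister lid',onplane(c,(471,150),160))
plan(620,-120,230,1.426)
E
```

```text
bat px [294.8 212.3] 586 rect [613.8  35.8] [ 28.4 102.8] 81.4 upsXY 1.5 75.7
bat px [318.6 218.2] 540 rect [602.1 -16.3] [28.4 98.2] 81.3 upsXY -2.7 22.5
bat px [342.1 218.4] 557 rect [602.6 -63.5] [31.7 97.9] 83.5 upsXY 4.6 -24.1
bat px [364.6 224.9] 527 rect [ 589.9 -113. ] [25.5 96.2] 82.4 upsXY -0.8 -75.0
crate [477.7 272.3] [array([ 492.2, -375.7]), array([265. , 164.5]), np.float64(2.1)] [array([ 493.3, -357. ]), array([251. , 155.8]), np.float64(2.1)]
 y from rim right edge -364.9133758544922  from foot left edge -363.49658966064453
canister lid [ 737.49512192 -317.28843571]
t 14.25 pos [444.2 374.4 228. ] rot [ 3.1379e+00 -2.0000e-03 -1.4623e+00] w 91.4 F [-0.6 -0.4  0.6]
 turn units w [  0.04    0.057 -33.098]  then shift units [-11.596   6.133  -0.049] mm [-463.8  245.3   -2. ]
```

Request:
drive_tool:
  deltas:
    - {"hand": 0.3, "tx": 0, "ty": 0, "tz": 0, "wx": 0, "wy": 0, "wz": 0.9}
    - {"hand": 0.3, "tx": 0, "ty": 0, "tz": 0, "wx": 0, "wy": 0, "wz": 1}
    - {"hand": 0.3, "tx": 0, "ty": 0, "tz": 0, "wx": 0, "wy": 0, "wz": 1}
    - {"hand": 0.3, "tx": 0, "ty": 0, "tz": 0, "wx": 0, "wy": 0, "wz": 0}

```text
time: 14.58
tool_pos: [444.5, 374.6, 228.5]
tcp_rot: [3.139, -0.002, -1.719]
contact_force: [-0.9, 0.6, 0.0]
grip_width: 69.6
```

```bash
python3 - <<'E'
from h import *
plan(589.9,-113,160,-1.715)
E
```

```text
t 14.58 pos [444.5 374.6 228.5] rot [ 3.1392e+00 -2.2000e-03 -1.7185e+00] w 69.6 F [-0.9  0.6  0. ]
 turn units w [ 0.028 -0.025 -0.04 ]  then shift units [11.541 -5.349  1.712] mm [ 461.6 -214.    68.5]
```

Request:
drive_tool:
  deltas:
    - {"hand": 0.3, "tx": 0.38, "ty": -0.175, "tz": 0, "wx": 0, "wy": 0, "wz": 0}
    - {"hand": 0.3, "tx": 0.77, "ty": -0.357, "tz": 0, "wx": 0, "wy": 0, "wz": 0}
    - {"hand": 0.3, "tx": 0.77, "ty": -0.357, "tz": 0, "wx": 0, "wy": 0, "wz": 0}
    - {"hand": 0.3, "tx": 0.77, "ty": -0.357, "tz": 0, "wx": 0, "wy": 0, "wz": 0}
    - {"hand": 0.3, "tx": 0.77, "ty": -0.357, "tz": 0, "wx": 0, "wy": 0, "wz": 0}
    - {"hand": 0.3, "tx": 0.77, "ty": -0.357, "tz": 0, "wx": 0, "wy": 0, "wz": 0}
    - {"hand": 0.3, "tx": 0.77, "ty": -0.357, "tz": 0, "wx": 0, "wy": 0, "wz": 0}
    - {"hand": 0.3, "tx": 0.77, "ty": -0.357, "tz": 0, "wx": 0, "wy": 0, "wz": 0}
    - {"hand": 0.3, "tx": 0.77, "ty": -0.357, "tz": 0, "wx": 0, "wy": 0, "wz": 0}
    - {"hand": 0.3, "tx": 0.77, "ty": -0.357, "tz": 0, "wx": 0, "wy": 0, "wz": 0}
    - {"hand": 0.3, "tx": 0.77, "ty": -0.357, "tz": 0, "wx": 0, "wy": 0, "wz": 0}
    - {"hand": 0.3, "tx": 0.77, "ty": -0.357, "tz": 0, "wx": 0, "wy": 0, "wz": 0}
    - {"hand": 0.3, "tx": 0.77, "ty": -0.357, "tz": 0, "wx": 0, "wy": 0, "wz": 0}
    - {"hand": 0.3, "tx": 0.77, "ty": -0.357, "tz": 0, "wx": 0, "wy": 0, "wz": 0}
    - {"hand": 0.3, "tx": 0.77, "ty": -0.357, "tz": 0, "wx": 0, "wy": 0, "wz": 0}
    - {"hand": 0.3, "tx": 0.38, "ty": -0.175, "tz": 0.5, "wx": 0, "wy": 0, "wz": 0}
    - {"hand": 0.3, "tx": 0, "ty": 0, "tz": 0.8, "wx": 0, "wy": 0, "wz": 0}
    - {"hand": 0.3, "tx": 0, "ty": 0, "tz": 0.4, "wx": 0, "wy": 0, "wz": 0}
    - {"hand": 0.3, "tx": 0, "ty": 0, "tz": 0, "wx": 0, "wy": 0, "wz": 0}
    - {"hand": 0.3, "tx": 0, "ty": 0, "tz": 0, "wx": 0, "wy": 0, "wz": 0}

```text
time: 16.25
tool_pos: [589.5, -112.6, 161.0]
tcp_rot: [3.138, 0.001, -1.714]
contact_force: [-0.2, -0.2, -0.4]
grip_width: 32.5
```

```bash
python3 - <<'E'
from h import *
plan(589.9,-113,61,-1.715)
c,im=snap('wrist','w8.png')
E
```

```text
t 16.25 pos [ 589.5 -112.6  161. ] rot [ 3.1383e+00  5.0000e-04 -1.7137e+00] w 32.5 F [-0.2 -0.2 -0.4]
 turn units w [0.037 0.006 0.014]  then shift units [ 0.009 -0.011  2.5  ] mm [  0.4  -0.4 100. ]
```

View pics/w8.png

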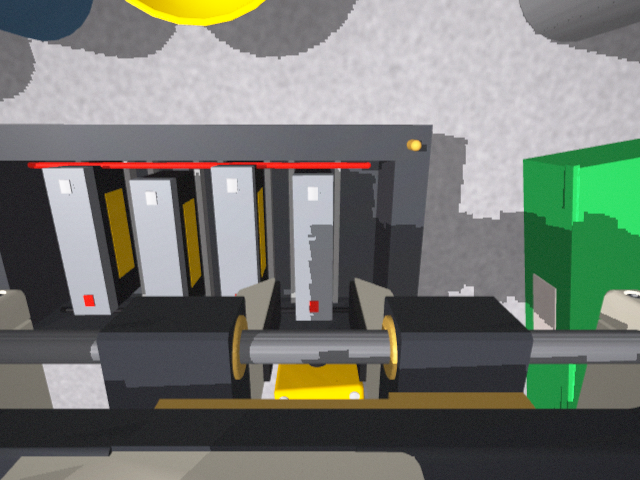

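Battery 1's top is at (312,245), centred between the fingers. Descend slowly.

Request:
drive_tool:
  deltas:
    - {"hand": 0.3, "tx": 0, "ty": 0, "tz": 0.5, "wx": 0, "wy": 0, "wz": 0}
    - {"hand": 0.3, "tx": 0, "ty": 0, "tz": 0.5, "wx": 0, "wy": 0, "wz": 0}
    - {"hand": 0.3, "tx": 0, "ty": 0, "tz": 0.4, "wx": 0, "wy": 0, "wz": 0}
    - {"hand": 0.3, "tx": 0, "ty": 0, "tz": 0.2, "wx": 0, "wy": 0, "wz": 0}
    - {"hand": 0.3, "tx": 0, "ty": 0, "tz": 0.2, "wx": 0, "wy": 0, "wz": 0}
    - {"hand": 0.3, "tx": 0, "ty": 0, "tz": 0.2, "wx": 0, "wy": 0, "wz": 0}
    - {"hand": 0.3, "tx": 0, "ty": 0, "tz": 0.1, "wx": 0, "wy": 0, "wz": 0}

```text
time: 16.88
tool_pos: [590.5, -112.7, 78.3]
tcp_rot: [-3.141, -0.0, -1.715]
contact_force: [0.3, 0.2, 0.7]
grip_width: 31.8
```

Request:
drive_tool:
  deltas:
    - {"hand": 0.3, "tx": 0, "ty": 0, "tz": 0.2, "wx": 0, "wy": 0, "wz": 0}
    - {"hand": 0.3, "tx": 0, "ty": 0, "tz": 0.15, "wx": 0, "wy": 0, "wz": 0}
    - {"hand": 0.3, "tx": 0, "ty": 0, "tz": 0, "wx": 0, "wy": 0, "wz": 0}
    - {"hand": 1, "tx": 0, "ty": 0, "tz": 0, "wx": 0, "wy": 0, "wz": 0}
    - {"hand": 1, "tx": 0, "ty": 0, "tz": 0, "wx": 0, "wy": 0, "wz": 0}
    - {"hand": 1, "tx": 0, "ty": 0, "tz": 0, "wx": 0, "wy": 0, "wz": 0}
    - {"hand": 1, "tx": 0, "ty": 0, "tz": 0, "wx": 0, "wy": 0, "wz": 0}
    - {"hand": 1, "tx": 0, "ty": 0, "tz": 0, "wx": 0, "wy": 0, "wz": 0}

```text
time: 17.55
tool_pos: [590.3, -112.7, 64.6]
tcp_rot: [-3.141, -0.0, -1.715]
contact_force: [1.3, 0.7, -0.3]
grip_width: 23.8
```

Request:
drive_tool:
  deltas:
    - {"hand": 1, "tx": 0, "ty": 0, "tz": -0.2, "wx": 0, "wy": 0, "wz": 0}
    - {"hand": 1, "tx": 0, "ty": 0, "tz": -0.4, "wx": 0, "wy": 0, "wz": 0}
    - {"hand": 1, "tx": 0, "ty": 0, "tz": -0.6, "wx": 0, "wy": 0, "wz": 0}
    - {"hand": 1, "tx": 0, "ty": 0, "tz": -0.7, "wx": 0, "wy": 0, "wz": 0}
    - {"hand": 1, "tx": 0, "ty": 0, "tz": -0.6, "wx": 0, "wy": 0, "wz": 0}
    - {"hand": 1, "tx": 0, "ty": 0, "tz": -0.3, "wx": 0, "wy": 0, "wz": 0}
    - {"hand": 1, "tx": 0, "ty": 0, "tz": 0, "wx": 0, "wy": 0, "wz": -0.9}
    - {"hand": 1, "tx": 0, "ty": 0, "tz": 0, "wx": 0, "wy": 0, "wz": -0.9}
    - {"hand": 1, "tx": 0, "ty": 0, "tz": 0, "wx": 0, "wy": 0, "wz": -0.2}
    - {"hand": 1, "tx": 0, "ty": 0, "tz": 0, "wx": 0, "wy": 0, "wz": 0}

```text
time: 18.38
tool_pos: [589.9, -112.7, 176.5]
tcp_rot: [3.141, -0.0, -1.542]
contact_force: [-0.4, 0.8, -2.6]
grip_width: 23.9
```

```bash
cat >> h.py <<'E'
def slot(cx,cy,a,sx,sy):
    a=np.radians(a); return cx+sx*np.cos(a)-sy*np.sin(a), cy+sx*np.sin(a)+sy*np.cos(a)
E
python3 - <<'E'
from h import *
for sx in(58,-58):
  for sy in(26,-26): print(sx,sy,np.round(slot(493,-364.2,2.05,sx,sy),1))
x,y=slot(493,-364.2,2.05,58,-26)
plan(x,y,40,-1.535)
E
```

```text
58 26 [ 550.  -336.1]
58 -26 [ 551.9 -388.1]
-58 26 [ 434.1 -340.3]
-58 -26 [ 436.  -392.3]
t 18.38 pos [ 589.9 -112.7  176.5] rot [ 3.1412e+00 -1.0000e-04 -1.5418e+00] w 23.9 F [-0.4  0.8 -2.6]
 turn units w [ 0.005 -0.001 -0.078]  then shift units [6.847 1.195 3.412] mm [273.9  47.8 136.5]
```

Request:
drive_tool:
  deltas:
    - {"hand": 1, "tx": 0.385, "ty": 0.08, "tz": 0, "wx": 0, "wy": 0, "wz": -0.08}
    - {"hand": 1, "tx": 0.76, "ty": 0.13, "tz": 0, "wx": 0, "wy": 0, "wz": 0}
    - {"hand": 1, "tx": 0.76, "ty": 0.13, "tz": 0, "wx": 0, "wy": 0, "wz": 0}
    - {"hand": 1, "tx": 0.76, "ty": 0.13, "tz": 0, "wx": 0, "wy": 0, "wz": 0}
    - {"hand": 1, "tx": 0.76, "ty": 0.13, "tz": 0, "wx": 0, "wy": 0, "wz": 0}
    - {"hand": 1, "tx": 0.76, "ty": 0.13, "tz": 0, "wx": 0, "wy": 0, "wz": 0}
    - {"hand": 1, "tx": 0.76, "ty": 0.13, "tz": 0, "wx": 0, "wy": 0, "wz": 0}
    - {"hand": 1, "tx": 0.76, "ty": 0.13, "tz": 0, "wx": 0, "wy": 0, "wz": 0}
    - {"hand": 1, "tx": 0.76, "ty": 0.13, "tz": 0, "wx": 0, "wy": 0, "wz": 0}
    - {"hand": 1, "tx": 0.385, "ty": 0.08, "tz": 0, "wx": 0, "wy": 0, "wz": 0}
    - {"hand": 1, "tx": 0, "ty": 0, "tz": 0.3, "wx": 0, "wy": 0, "wz": 0}
    - {"hand": 1, "tx": 0, "ty": 0, "tz": 0.6, "wx": 0, "wy": 0, "wz": 0}
    - {"hand": 1, "tx": 0, "ty": 0, "tz": 0.4, "wx": 0, "wy": 0, "wz": 0}
    - {"hand": 1, "tx": 0, "ty": 0, "tz": 0.1, "wx": 0, "wy": 0, "wz": 0}
    - {"hand": 1, "tx": 0, "ty": 0, "tz": 0, "wx": 0, "wy": 0, "wz": 0}

```text
time: 19.63
tool_pos: [551.5, -387.3, 118.6]
tcp_rot: [3.139, 0.003, -1.535]
contact_force: [0.3, 1.0, -3.6]
grip_width: 23.9
```

```bash
python3 - <<'E'
from h import *
plan(551.9,-388.1,40,-1.535)
c,im=snap('wrist','w9.png'); c,im=snap('side','s9.png'); 
E
```

```text
t 19.63 pos [ 551.5 -387.3  118.6] rot [ 3.1388e+00  2.7000e-03 -1.5347e+00] w 23.9 F [ 0.3  1.  -3.6]
 turn units w [0.032 0.031 0.003]  then shift units [ 0.02  -0.008  1.965] mm [ 0.8 -0.3 78.6]
```

View pics/w9.png

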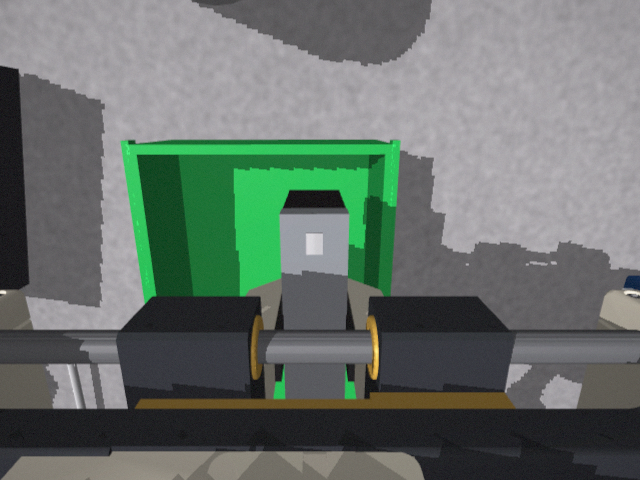

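View pics/s9.png

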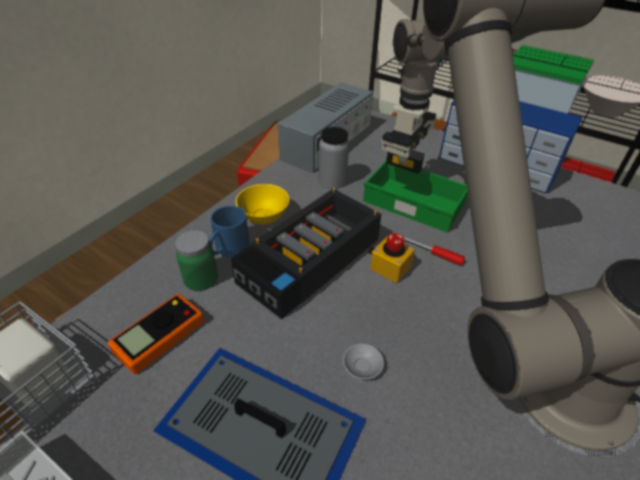

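Request:
drive_tool:
  deltas:
    - {"hand": 1, "tx": 0.02, "ty": 0, "tz": 0.4, "wx": 0, "wy": 0, "wz": 0}
    - {"hand": 1, "tx": 0, "ty": 0, "tz": 0.5, "wx": 0, "wy": 0, "wz": 0}
    - {"hand": 1, "tx": 0, "ty": 0, "tz": 0.4, "wx": 0, "wy": 0, "wz": 0}
    - {"hand": 1, "tx": 0, "ty": 0, "tz": 0.3, "wx": 0, "wy": 0, "wz": 0}
    - {"hand": 1, "tx": 0, "ty": 0, "tz": 0.2, "wx": 0, "wy": 0, "wz": 0}
    - {"hand": 1, "tx": 0, "ty": 0, "tz": 0.1, "wx": 0, "wy": 0, "wz": 0}
    - {"hand": 1, "tx": 0, "ty": 0, "tz": 0, "wx": 0, "wy": 0, "wz": 0}
    - {"hand": 1, "tx": 0, "ty": 0, "tz": 0, "wx": 0, "wy": 0, "wz": 0}

```text
time: 20.4
tool_pos: [552.7, -389.4, 45.2]
tcp_rot: [-3.141, -0.001, -1.534]
contact_force: [0.9, 0.2, -2.7]
grip_width: 23.7
```

Request:
drive_tool:
  deltas:
    - {"hand": 1, "tx": 0, "ty": 0, "tz": 0.11, "wx": 0, "wy": 0, "wz": 0}
    - {"hand": 1, "tx": 0, "ty": 0, "tz": 0, "wx": 0, "wy": 0, "wz": 0}
    - {"hand": 0.3, "tx": 0, "ty": 0, "tz": 0, "wx": 0, "wy": 0, "wz": 0}
    - {"hand": 0.3, "tx": 0, "ty": 0, "tz": 0, "wx": 0, "wy": 0, "wz": 0}
    - {"hand": 0.3, "tx": 0, "ty": 0, "tz": 0, "wx": 0, "wy": 0, "wz": 0}
    - {"hand": 0.3, "tx": 0, "ty": 0, "tz": -0.2, "wx": 0, "wy": 0, "wz": 0}
    - {"hand": 0.3, "tx": 0, "ty": 0, "tz": -0.5, "wx": 0, "wy": 0, "wz": 0}
    - {"hand": 0.3, "tx": 0, "ty": 0, "tz": -0.8, "wx": 0, "wy": 0, "wz": 0}
    - {"hand": 0.3, "tx": 0, "ty": 0, "tz": -0.9, "wx": 0, "wy": 0, "wz": 0}
    - {"hand": 0.3, "tx": 0, "ty": 0, "tz": -0.7, "wx": 0, "wy": 0, "wz": 0}
    - {"hand": 0.3, "tx": 0, "ty": 0, "tz": -0.3, "wx": 0, "wy": 0, "wz": 0}
    - {"hand": 0.3, "tx": 0, "ty": 0, "tz": 0, "wx": 0, "wy": 0, "wz": 0}
    - {"hand": 0.3, "tx": 0, "ty": 0, "tz": 0, "wx": 0, "wy": 0, "wz": 0}

```text
time: 21.48
tool_pos: [552.3, -389.2, 176.9]
tcp_rot: [-3.14, -0.001, -1.534]
contact_force: [-0.7, 0.1, -0.5]
grip_width: 31.9
```

```bash
python3 - <<'E'
from h import *
U=np.array([601.5,-38.9]);a=np.radians(-8.26); X=np.array([np.cos(a),np.sin(a)]);Y=np.array([-X[1],X[0]])
for x,y in((1.5,75),(-2.7,25),(4.6,-25)): print((U+X*x+Y*y).round(1))
p=U+X*4.6-Y*25
plan(*p,62,-1.715)
c,im=snap('wrist','w10.png')
E
```

```text
[613.8  35.1]
[602.4 -13.8]
[602.5 -64.3]
t 21.48 pos [ 552.3 -389.2  176.9] rot [-3.1402e+00 -1.4000e-03 -1.5339e+00] w 31.9 F [-0.7  0.1 -0.5]
 turn units w [-0.017 -0.015  2.075]  then shift units [-8.218 -0.073  2.874] mm [-328.7   -2.9  114.9]
```

View pics/w10.png

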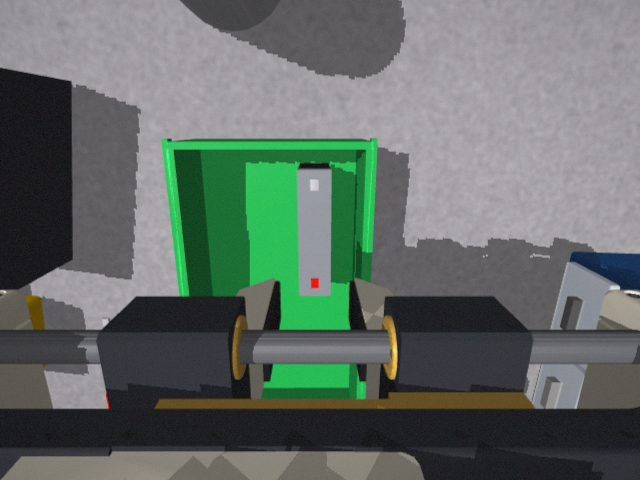

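Battery 1 stands in the crate at (314,230). On to battery 2 (y -25).

Request:
drive_tool:
  deltas:
    - {"hand": 0.3, "tx": 0, "ty": 0, "tz": 0, "wx": 0, "wy": 0, "wz": 1}
    - {"hand": 0.3, "tx": 0, "ty": 0, "tz": 0, "wx": 0, "wy": 0, "wz": 1}
    - {"hand": 0.3, "tx": -0.38, "ty": 0, "tz": 0, "wx": 0, "wy": 0, "wz": 0.07}
    - {"hand": 0.3, "tx": -0.8, "ty": 0, "tz": 0, "wx": 0, "wy": 0, "wz": 0}
    - {"hand": 0.3, "tx": -0.8, "ty": 0, "tz": 0, "wx": 0, "wy": 0, "wz": 0}
    - {"hand": 0.3, "tx": -0.8, "ty": 0, "tz": 0, "wx": 0, "wy": 0, "wz": 0}
    - {"hand": 0.3, "tx": -0.8, "ty": 0, "tz": 0, "wx": 0, "wy": 0, "wz": 0}
    - {"hand": 0.3, "tx": -0.8, "ty": 0, "tz": 0, "wx": 0, "wy": 0, "wz": 0}
    - {"hand": 0.3, "tx": -0.8, "ty": 0, "tz": 0, "wx": 0, "wy": 0, "wz": 0}
    - {"hand": 0.3, "tx": -0.8, "ty": 0, "tz": 0, "wx": 0, "wy": 0, "wz": 0}
    - {"hand": 0.3, "tx": -0.8, "ty": 0, "tz": 0, "wx": 0, "wy": 0, "wz": 0}
    - {"hand": 0.3, "tx": -0.8, "ty": 0, "tz": 0, "wx": 0, "wy": 0, "wz": 0}
    - {"hand": 0.3, "tx": -0.62, "ty": -0.07, "tz": 0, "wx": 0, "wy": 0, "wz": 0}
    - {"hand": 0.3, "tx": 0, "ty": 0, "tz": 0.4, "wx": 0, "wy": 0, "wz": 0}
    - {"hand": 0.3, "tx": 0, "ty": 0, "tz": 0.4, "wx": 0, "wy": 0, "wz": 0}
    - {"hand": 0.3, "tx": 0, "ty": 0, "tz": 0, "wx": 0, "wy": 0, "wz": 0}
    - {"hand": 0.3, "tx": 0, "ty": 0, "tz": 0, "wx": 0, "wy": 0, "wz": 0}

```text
time: 22.95
tool_pos: [600.6, -64.5, 141.8]
tcp_rot: [3.137, 0.0, -1.715]
contact_force: [-0.3, 0.6, -0.7]
grip_width: 32.2
```

```bash
python3 - <<'E'
from h import *
plan(602.5,-64.3,62,-1.715)
c,im=snap('wrist','w11.png')
E
```

```text
t 22.95 pos [600.6 -64.5 141.8] rot [ 3.1367e+00  4.0000e-04 -1.7145e+00] w 32.2 F [-0.3  0.6 -0.7]
 turn units w [0.056 0.004 0.005]  then shift units [-0.013 -0.046  1.996] mm [-0.5 -1.8 79.8]
```

View pics/w11.png

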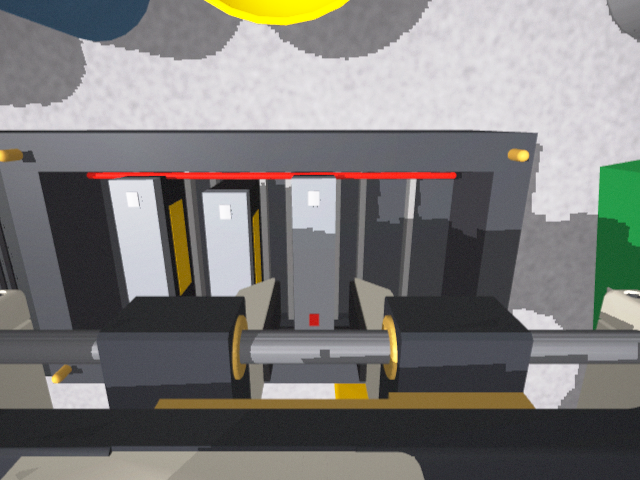

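Request:
drive_tool:
  deltas:
    - {"hand": 0.3, "tx": 0, "ty": -0.04, "tz": 0.4, "wx": 0, "wy": 0, "wz": 0}
    - {"hand": 0.3, "tx": 0, "ty": 0, "tz": 0.4, "wx": 0, "wy": 0, "wz": 0}
    - {"hand": 0.3, "tx": 0, "ty": 0, "tz": 0.3, "wx": 0, "wy": 0, "wz": 0}
    - {"hand": 0.3, "tx": 0, "ty": 0, "tz": 0.3, "wx": 0, "wy": 0, "wz": 0}
    - {"hand": 0.3, "tx": 0, "ty": 0, "tz": 0.3, "wx": 0, "wy": 0, "wz": 0}
    - {"hand": 0.3, "tx": 0, "ty": 0, "tz": 0.2, "wx": 0, "wy": 0, "wz": 0}
    - {"hand": 0.3, "tx": 0, "ty": 0, "tz": 0.05, "wx": 0, "wy": 0, "wz": 0}
    - {"hand": 0.3, "tx": 0, "ty": 0, "tz": 0, "wx": 0, "wy": 0, "wz": 0}
    - {"hand": 1, "tx": 0, "ty": 0, "tz": 0, "wx": 0, "wy": 0, "wz": 0}
    - {"hand": 1, "tx": 0, "ty": 0, "tz": 0, "wx": 0, "wy": 0, "wz": 0}
    - {"hand": 1, "tx": 0, "ty": 0, "tz": 0, "wx": 0, "wy": 0, "wz": 0}
    - {"hand": 1, "tx": 0, "ty": 0, "tz": 0, "wx": 0, "wy": 0, "wz": 0}
    - {"hand": 1, "tx": 0, "ty": 0, "tz": 0, "wx": 0, "wy": 0, "wz": 0}

```text
time: 24.08
tool_pos: [604.1, -65.1, 66.9]
tcp_rot: [-3.14, -0.0, -1.714]
contact_force: [0.2, 1.2, 5.1]
grip_width: 23.9
```

Request:
drive_tool:
  deltas:
    - {"hand": 1, "tx": 0, "ty": 0, "tz": -0.2, "wx": 0, "wy": 0, "wz": 0}
    - {"hand": 1, "tx": 0, "ty": 0, "tz": -0.4, "wx": 0, "wy": 0, "wz": 0}
    - {"hand": 1, "tx": 0, "ty": 0, "tz": -0.6, "wx": 0, "wy": 0, "wz": 0}
    - {"hand": 1, "tx": 0, "ty": 0, "tz": -0.7, "wx": 0, "wy": 0, "wz": 0}
    - {"hand": 1, "tx": 0, "ty": 0, "tz": -0.6, "wx": 0, "wy": 0, "wz": 0}
    - {"hand": 1, "tx": 0, "ty": 0, "tz": -0.3, "wx": 0, "wy": 0, "wz": 0}
    - {"hand": 1, "tx": 0, "ty": 0, "tz": 0, "wx": 0, "wy": 0, "wz": -0.9}
    - {"hand": 1, "tx": 0, "ty": 0, "tz": 0, "wx": 0, "wy": 0, "wz": -0.9}
    - {"hand": 1, "tx": 0, "ty": 0, "tz": 0, "wx": 0, "wy": 0, "wz": -0.27}
    - {"hand": 1, "tx": 0, "ty": 0, "tz": 0, "wx": 0, "wy": 0, "wz": 0}

```text
time: 24.92
tool_pos: [603.0, -65.0, 177.6]
tcp_rot: [3.14, 0.0, -1.534]
contact_force: [-0.2, -0.4, -3.3]
grip_width: 23.7
```

```bash
python3 - <<'E'
from h import *
plan(550,-336.1,100,-1.535)
c,im=snap('wrist','w12.png')
c,im=snap('top','t12.png')
crate(c,im)
E
```

```text
t 24.92 pos [603.  -65.  177.6] rot [ 3.1404e+00  2.0000e-04 -1.5344e+00] w 23.7 F [-0.2 -0.4 -3.3]
 turn units w [0.014 0.002 0.007]  then shift units [6.725 1.567 1.941] mm [269.   62.7  77.6]
crate [476.9 275. ] [array([ 492.2, -375.9]), array([265. , 163.7]), np.float64(2.1)] [array([ 493.4, -357.2]), array([251., 155.]), np.float64(2.1)]
 y from rim right edge -364.67334747314453  from foot left edge -364.0403137207031
```

View pics/w12.png

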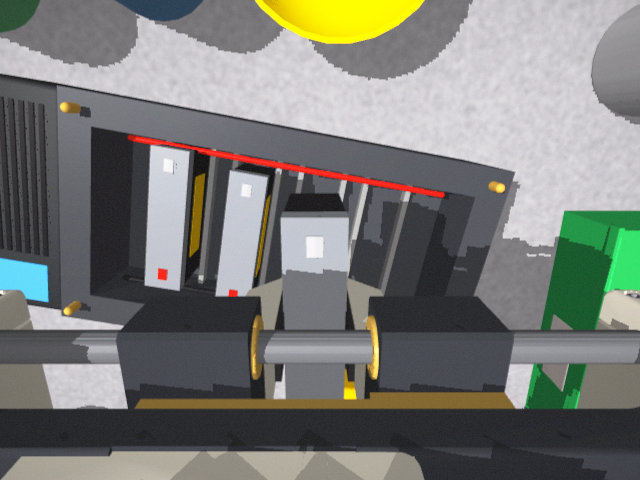

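View pics/t12.png

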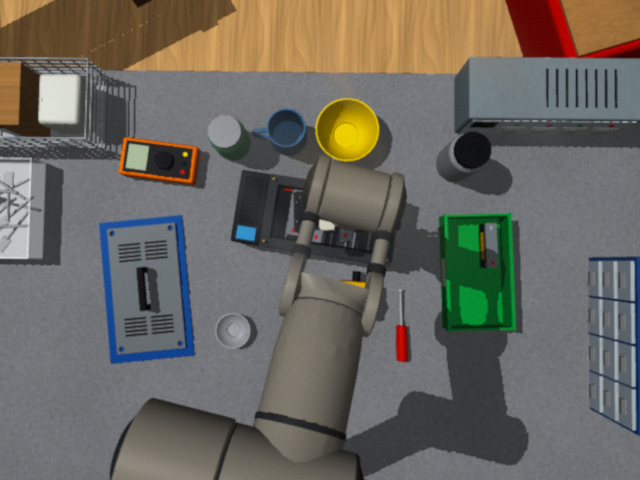

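Battery 2 is held; the crate has not moved. Carry it to slot (58, 26).

Request:
drive_tool:
  deltas:
    - {"hand": 1, "tx": 0.4, "ty": 0.1, "tz": 0, "wx": 0, "wy": 0, "wz": 0}
    - {"hand": 1, "tx": 0.74, "ty": 0.17, "tz": 0, "wx": 0, "wy": 0, "wz": 0}
    - {"hand": 1, "tx": 0.74, "ty": 0.17, "tz": 0, "wx": 0, "wy": 0, "wz": 0}
    - {"hand": 1, "tx": 0.74, "ty": 0.17, "tz": 0, "wx": 0, "wy": 0, "wz": 0}
    - {"hand": 1, "tx": 0.74, "ty": 0.17, "tz": 0, "wx": 0, "wy": 0, "wz": 0}
    - {"hand": 1, "tx": 0.74, "ty": 0.17, "tz": 0, "wx": 0, "wy": 0, "wz": 0}
    - {"hand": 1, "tx": 0.74, "ty": 0.17, "tz": 0, "wx": 0, "wy": 0, "wz": 0}
    - {"hand": 1, "tx": 0.74, "ty": 0.17, "tz": 0, "wx": 0, "wy": 0, "wz": 0}
    - {"hand": 1, "tx": 0.74, "ty": 0.17, "tz": 0, "wx": 0, "wy": 0, "wz": 0}
    - {"hand": 1, "tx": 0.4, "ty": 0.1, "tz": 0, "wx": 0, "wy": 0, "wz": 0}
    - {"hand": 1, "tx": 0, "ty": 0, "tz": 0.3, "wx": 0, "wy": 0, "wz": 0}
    - {"hand": 1, "tx": 0, "ty": 0, "tz": 0.6, "wx": 0, "wy": 0, "wz": 0}
    - {"hand": 1, "tx": 0, "ty": 0, "tz": 0.5, "wx": 0, "wy": 0, "wz": 0}
    - {"hand": 1, "tx": 0, "ty": 0, "tz": 0.1, "wx": 0, "wy": 0, "wz": 0}
    - {"hand": 1, "tx": 0, "ty": 0, "tz": 0, "wx": 0, "wy": 0, "wz": 0}

```text
time: 26.27
tool_pos: [550.3, -334.9, 116.1]
tcp_rot: [3.138, 0.003, -1.534]
contact_force: [-0.5, -0.4, -2.0]
grip_width: 23.5
```

```bash
python3 - <<'E'
from h import *
plan(550,-337,42,-1.535)
c,im=snap('wrist','w13.png')
E
```

```text
t 26.27 pos [ 550.3 -334.9  116.1] rot [ 3.1384e+00  2.8000e-03 -1.5343e+00] w 23.5 F [-0.5 -0.4 -2. ]
 turn units w [0.037 0.033 0.008]  then shift units [0.052 0.009 1.853] mm [ 2.1  0.3 74.1]
```

View pics/w13.png

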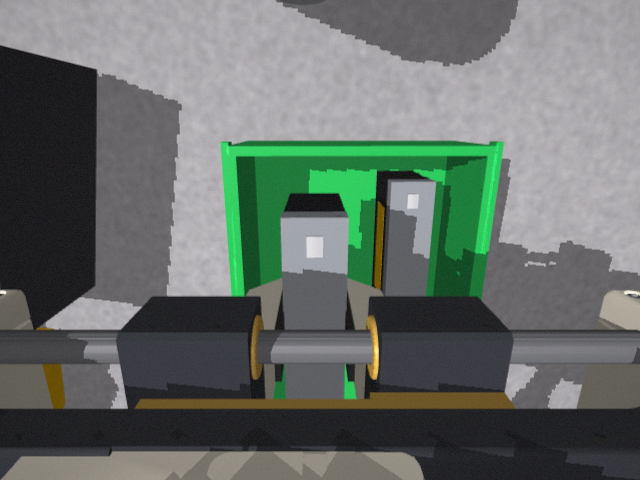

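Request:
drive_tool:
  deltas:
    - {"hand": 1, "tx": 0.07, "ty": 0, "tz": 0.4, "wx": 0, "wy": 0, "wz": 0}
    - {"hand": 1, "tx": 0, "ty": 0, "tz": 0.4, "wx": 0, "wy": 0, "wz": 0}
    - {"hand": 1, "tx": 0, "ty": 0, "tz": 0.4, "wx": 0, "wy": 0, "wz": 0}
    - {"hand": 1, "tx": 0, "ty": 0, "tz": 0.3, "wx": 0, "wy": 0, "wz": 0}
    - {"hand": 1, "tx": 0, "ty": 0, "tz": 0.2, "wx": 0, "wy": 0, "wz": 0}
    - {"hand": 1, "tx": 0, "ty": 0, "tz": 0.1, "wx": 0, "wy": 0, "wz": 0}
    - {"hand": 1, "tx": 0, "ty": 0, "tz": 0, "wx": 0, "wy": 0, "wz": 0}
    - {"hand": 1, "tx": 0, "ty": 0, "tz": 0, "wx": 0, "wy": 0, "wz": 0}

```text
time: 26.98
tool_pos: [551.6, -339.1, 46.7]
tcp_rot: [-3.141, -0.001, -1.534]
contact_force: [0.8, -0.6, -2.7]
grip_width: 24.0
```

Request:
drive_tool:
  deltas:
    - {"hand": 1, "tx": 0, "ty": 0, "tz": 0.1, "wx": 0, "wy": 0, "wz": 0}
    - {"hand": 1, "tx": 0, "ty": 0, "tz": 0, "wx": 0, "wy": 0, "wz": 0}
    - {"hand": 0.38, "tx": 0, "ty": 0, "tz": 0, "wx": 0, "wy": 0, "wz": 0}
    - {"hand": 0.38, "tx": 0, "ty": 0, "tz": 0, "wx": 0, "wy": 0, "wz": 0}
    - {"hand": 0.38, "tx": 0, "ty": 0, "tz": 0, "wx": 0, "wy": 0, "wz": 0}
    - {"hand": 0.38, "tx": 0, "ty": 0, "tz": -0.2, "wx": 0, "wy": 0, "wz": 0}
    - {"hand": 0.38, "tx": 0, "ty": 0, "tz": -0.5, "wx": 0, "wy": 0, "wz": 0}
    - {"hand": 0.38, "tx": 0, "ty": 0, "tz": -0.8, "wx": 0, "wy": 0, "wz": 0}
    - {"hand": 0.38, "tx": 0, "ty": 0, "tz": -0.9, "wx": 0, "wy": 0, "wz": 0}
    - {"hand": 0.3, "tx": 0, "ty": 0, "tz": -0.7, "wx": 0, "wy": 0, "wz": 0}
    - {"hand": 0.3, "tx": 0, "ty": 0, "tz": -0.3, "wx": 0, "wy": 0, "wz": 0}
    - {"hand": 0.3, "tx": 0, "ty": 0, "tz": 0, "wx": 0, "wy": 0, "wz": 0}
    - {"hand": 0.3, "tx": 0, "ty": 0, "tz": 0, "wx": 0, "wy": 0, "wz": 0}

```text
time: 28.07
tool_pos: [551.2, -338.9, 178.9]
tcp_rot: [-3.14, -0.001, -1.534]
contact_force: [-0.2, -0.1, -0.5]
grip_width: 32.3
```

```bash
python3 - <<'E'
from h import *
plan(602.4,-13.8,62,-1.715)
c,im=snap('wrist','w14.png')
c=cam('top');im=capture('top'); bats(c,im)
E
```

```text
t 28.07 pos [ 551.2 -338.9  178.9] rot [-3.1402e+00 -1.3000e-03 -1.5339e+00] w 32.3 F [-0.2 -0.1 -0.5]
 turn units w [-0.017 -0.013  2.075]  then shift units [-8.226 -0.098  2.921] mm [-329.    -3.9  116.9]
bat px [294.8 212.4] 586 rect [613.7  35.8] [ 28.4 102.5] 81.4 upsXY 1.3 75.7
bat px [318.6 218.2] 541 rect [602.1 -16.3] [28.4 98.2] 81.3 upsXY -2.7 22.5
```

View pics/w14.png

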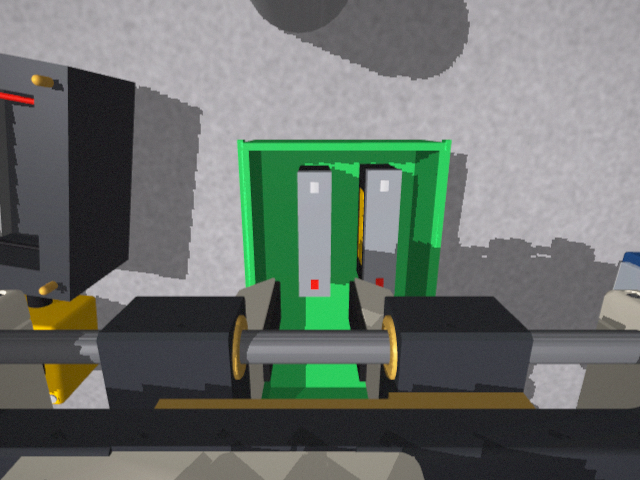

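Two are standing in the crate. Battery 3 (y 25) next, with the same move pattern.

Request:
drive_tool:
  deltas:
    - {"hand": 0.3, "tx": 0, "ty": 0, "tz": 0, "wx": 0, "wy": 0, "wz": 1}
    - {"hand": 0.3, "tx": 0, "ty": 0, "tz": 0, "wx": 0, "wy": 0, "wz": 1}
    - {"hand": 0.3, "tx": -0.4, "ty": 0, "tz": 0, "wx": 0, "wy": 0, "wz": 0.07}
    - {"hand": 0.3, "tx": -0.8, "ty": 0, "tz": 0, "wx": 0, "wy": 0, "wz": 0}
    - {"hand": 0.3, "tx": -0.8, "ty": 0, "tz": 0, "wx": 0, "wy": 0, "wz": 0}
    - {"hand": 0.3, "tx": -0.8, "ty": 0, "tz": 0, "wx": 0, "wy": 0, "wz": 0}
    - {"hand": 0.3, "tx": -0.8, "ty": 0, "tz": 0, "wx": 0, "wy": 0, "wz": 0}
    - {"hand": 0.3, "tx": -0.8, "ty": 0, "tz": 0, "wx": 0, "wy": 0, "wz": 0}
    - {"hand": 0.3, "tx": -0.8, "ty": 0, "tz": 0, "wx": 0, "wy": 0, "wz": 0}
    - {"hand": 0.3, "tx": -0.8, "ty": 0, "tz": 0, "wx": 0, "wy": 0, "wz": 0}
    - {"hand": 0.3, "tx": -0.8, "ty": 0, "tz": 0, "wx": 0, "wy": 0, "wz": 0}
    - {"hand": 0.3, "tx": -0.8, "ty": 0, "tz": 0, "wx": 0, "wy": 0, "wz": 0}
    - {"hand": 0.3, "tx": -0.62, "ty": -0.1, "tz": 0, "wx": 0, "wy": 0, "wz": 0}
    - {"hand": 0.3, "tx": 0, "ty": 0, "tz": 0.4, "wx": 0, "wy": 0, "wz": 0}
    - {"hand": 0.3, "tx": 0, "ty": 0, "tz": 0.4, "wx": 0, "wy": 0, "wz": 0}
    - {"hand": 0.3, "tx": 0, "ty": 0, "tz": 0, "wx": 0, "wy": 0, "wz": 0}
    - {"hand": 0.3, "tx": 0, "ty": 0, "tz": 0, "wx": 0, "wy": 0, "wz": 0}

```text
time: 29.58
tool_pos: [600.9, -13.8, 144.0]
tcp_rot: [3.137, -0.0, -1.714]
contact_force: [-0.4, 0.4, -0.4]
grip_width: 32.3
```

```bash
python3 - <<'E'
from h import *
plan(602.2,-14.6,62,-1.715)
c,im=snap('wrist','w15.png')
E
```

```text
t 29.58 pos [600.9 -13.8 144. ] rot [ 3.1370e+00 -1.0000e-04 -1.7145e+00] w 32.3 F [-0.4  0.4 -0.4]
 turn units w [ 0.052 -0.001  0.006]  then shift units [ 0.016 -0.034  2.049] mm [ 0.6 -1.4 82. ]
```

View pics/w15.png

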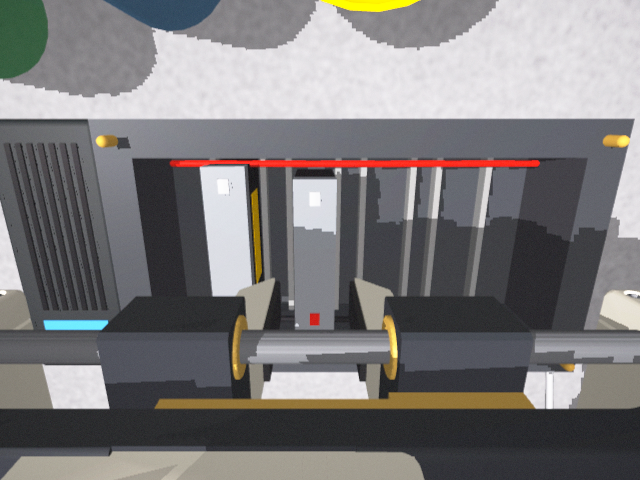

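Request:
drive_tool:
  deltas:
    - {"hand": 0.3, "tx": 0, "ty": -0.02, "tz": 0.4, "wx": 0, "wy": 0, "wz": 0}
    - {"hand": 0.3, "tx": 0, "ty": 0, "tz": 0.4, "wx": 0, "wy": 0, "wz": 0}
    - {"hand": 0.3, "tx": 0, "ty": 0, "tz": 0.3, "wx": 0, "wy": 0, "wz": 0}
    - {"hand": 0.3, "tx": 0, "ty": 0, "tz": 0.3, "wx": 0, "wy": 0, "wz": 0}
    - {"hand": 0.3, "tx": 0, "ty": 0, "tz": 0.3, "wx": 0, "wy": 0, "wz": 0}
    - {"hand": 0.3, "tx": 0, "ty": 0, "tz": 0.2, "wx": 0, "wy": 0, "wz": 0}
    - {"hand": 0.3, "tx": 0, "ty": 0, "tz": 0.05, "wx": 0, "wy": 0, "wz": 0}
    - {"hand": 0.3, "tx": 0, "ty": 0, "tz": 0, "wx": 0, "wy": 0, "wz": 0}
    - {"hand": 1, "tx": 0, "ty": 0, "tz": 0, "wx": 0, "wy": 0, "wz": 0}
    - {"hand": 1, "tx": 0, "ty": 0, "tz": 0, "wx": 0, "wy": 0, "wz": 0}
    - {"hand": 1, "tx": 0, "ty": 0, "tz": 0, "wx": 0, "wy": 0, "wz": 0}
    - {"hand": 1, "tx": 0, "ty": 0, "tz": 0, "wx": 0, "wy": 0, "wz": 0}
    - {"hand": 1, "tx": 0, "ty": 0, "tz": 0, "wx": 0, "wy": 0, "wz": 0}

```text
time: 30.72
tool_pos: [603.5, -14.2, 68.8]
tcp_rot: [-3.14, -0.0, -1.714]
contact_force: [0.9, -0.4, 4.2]
grip_width: 24.0
```

```bash
python3 - <<'E'
from h import *
plan(602.2,-14.6,62,-1.715)
E
```

```text
t 30.72 pos [603.5 -14.2  68.8] rot [-3.1397e+00 -2.0000e-04 -1.7145e+00] w 24.0 F [ 0.9 -0.4  4.2]
 turn units w [-0.021 -0.002  0.006]  then shift units [0.015 0.03  0.171] mm [0.6 1.2 6.8]
```

Request:
drive_tool:
  deltas:
    - {"hand": 1, "tx": 0, "ty": 0, "tz": -0.2, "wx": 0, "wy": 0, "wz": 0}
    - {"hand": 1, "tx": 0, "ty": 0, "tz": -0.4, "wx": 0, "wy": 0, "wz": 0}
    - {"hand": 1, "tx": 0, "ty": 0, "tz": -0.6, "wx": 0, "wy": 0, "wz": 0}
    - {"hand": 1, "tx": 0, "ty": 0, "tz": -0.7, "wx": 0, "wy": 0, "wz": 0}
    - {"hand": 1, "tx": 0, "ty": 0, "tz": -0.6, "wx": 0, "wy": 0, "wz": 0}
    - {"hand": 1, "tx": 0, "ty": 0, "tz": -0.3, "wx": 0, "wy": 0, "wz": 0}
    - {"hand": 1, "tx": 0, "ty": 0, "tz": 0, "wx": 0, "wy": 0, "wz": -0.9}
    - {"hand": 1, "tx": 0, "ty": 0, "tz": 0, "wx": 0, "wy": 0, "wz": -0.9}
    - {"hand": 1, "tx": 0, "ty": 0, "tz": 0, "wx": 0, "wy": 0, "wz": -0.27}
    - {"hand": 1, "tx": 0, "ty": 0, "tz": 0, "wx": 0, "wy": 0, "wz": 0}

```text
time: 31.55
tool_pos: [602.4, -13.9, 179.6]
tcp_rot: [3.14, 0.0, -1.534]
contact_force: [0.7, 0.2, -3.3]
grip_width: 23.7
```

```bash
python3 - <<'E'
from h import *
plan(434.5,-391.5,100,-1.535)
c=cam('top');im=capture('top');crate(c,im)
E
```

```text
t 31.55 pos [602.4 -13.9 179.6] rot [ 3.1403e+00  2.0000e-04 -1.5343e+00] w 23.7 F [ 0.7  0.2 -3.3]
 turn units w [0.015 0.002 0.008]  then shift units [9.283 4.532 1.99 ] mm [371.3 181.3  79.6]
crate [477.8 278.8] [array([ 492.7, -376. ]), array([265., 165.]), np.float64(1.8)] [array([ 493.8, -357.2]), array([251. , 156.3]), np.float64(1.8)]
 y from rim right edge -365.34356689453125  from foot left edge -363.4671936035156
```

Request:
drive_tool:
  deltas:
    - {"hand": 1, "tx": 0.28, "ty": 0.15, "tz": 0, "wx": 0, "wy": 0, "wz": 0}
    - {"hand": 1, "tx": 0.75, "ty": 0.365, "tz": 0, "wx": 0, "wy": 0, "wz": 0}
    - {"hand": 1, "tx": 0.75, "ty": 0.365, "tz": 0, "wx": 0, "wy": 0, "wz": 0}
    - {"hand": 1, "tx": 0.75, "ty": 0.365, "tz": 0, "wx": 0, "wy": 0, "wz": 0}
    - {"hand": 1, "tx": 0.75, "ty": 0.365, "tz": 0, "wx": 0, "wy": 0, "wz": 0}
    - {"hand": 1, "tx": 0.75, "ty": 0.365, "tz": 0, "wx": 0, "wy": 0, "wz": 0}
    - {"hand": 1, "tx": 0.75, "ty": 0.365, "tz": 0, "wx": 0, "wy": 0, "wz": 0}
    - {"hand": 1, "tx": 0.75, "ty": 0.365, "tz": 0, "wx": 0, "wy": 0, "wz": 0}
    - {"hand": 1, "tx": 0.75, "ty": 0.365, "tz": 0, "wx": 0, "wy": 0, "wz": 0}
    - {"hand": 1, "tx": 0.75, "ty": 0.365, "tz": 0, "wx": 0, "wy": 0, "wz": 0}
    - {"hand": 1, "tx": 0.75, "ty": 0.365, "tz": 0, "wx": 0, "wy": 0, "wz": 0}
    - {"hand": 1, "tx": 0.75, "ty": 0.365, "tz": 0, "wx": 0, "wy": 0, "wz": 0}
    - {"hand": 1, "tx": 0.75, "ty": 0.365, "tz": 0, "wx": 0, "wy": 0, "wz": 0}
    - {"hand": 1, "tx": 0, "ty": 0, "tz": 0.2, "wx": 0, "wy": 0, "wz": 0}
    - {"hand": 1, "tx": 0, "ty": 0, "tz": 0.6, "wx": 0, "wy": 0, "wz": 0}
    - {"hand": 1, "tx": 0, "ty": 0, "tz": 0.5, "wx": 0, "wy": 0, "wz": 0}
    - {"hand": 1, "tx": 0, "ty": 0, "tz": 0.1, "wx": 0, "wy": 0, "wz": 0}
    - {"hand": 1, "tx": 0, "ty": 0, "tz": 0, "wx": 0, "wy": 0, "wz": 0}
    - {"hand": 1, "tx": 0, "ty": 0, "tz": 0, "wx": 0, "wy": 0, "wz": 0}

```text
time: 33.18
tool_pos: [435.6, -392.0, 124.5]
tcp_rot: [-3.141, -0.001, -1.534]
contact_force: [-0.1, 0.2, -2.8]
grip_width: 23.7
```

```bash
python3 - <<'E'
from h import *
plan(434.5,-391.5,44,-1.535)
c,im=snap('wrist','w16.png')
E
```

```text
t 33.18 pos [ 435.6 -392.   124.5] rot [-3.1414e+00 -5.0000e-04 -1.5344e+00] w 23.7 F [-0.1  0.2 -2.8]
 turn units w [-0.003 -0.006  0.007]  then shift units [-0.012  0.026  2.013] mm [-0.5  1.1 80.5]
```

View pics/w16.png

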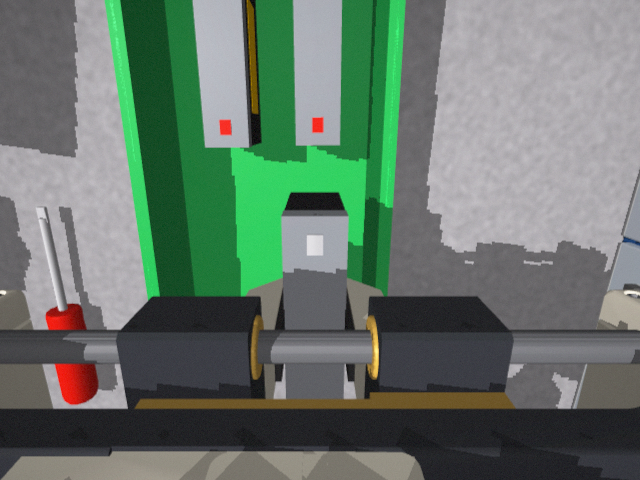

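Request:
drive_tool:
  deltas:
    - {"hand": 1, "tx": -0.05, "ty": 0, "tz": 0.4, "wx": 0, "wy": 0, "wz": 0}
    - {"hand": 1, "tx": 0, "ty": 0, "tz": 0.4, "wx": 0, "wy": 0, "wz": 0}
    - {"hand": 1, "tx": 0, "ty": 0, "tz": 0.4, "wx": 0, "wy": 0, "wz": 0}
    - {"hand": 1, "tx": 0, "ty": 0, "tz": 0.3, "wx": 0, "wy": 0, "wz": 0}
    - {"hand": 1, "tx": 0, "ty": 0, "tz": 0.3, "wx": 0, "wy": 0, "wz": 0}
    - {"hand": 1, "tx": 0, "ty": 0, "tz": 0.15, "wx": 0, "wy": 0, "wz": 0}
    - {"hand": 1, "tx": 0, "ty": 0, "tz": 0, "wx": 0, "wy": 0, "wz": 0}
    - {"hand": 1, "tx": 0, "ty": 0, "tz": 0, "wx": 0, "wy": 0, "wz": 0}

```text
time: 33.9
tool_pos: [435.9, -390.1, 46.9]
tcp_rot: [-3.141, -0.001, -1.534]
contact_force: [0.2, -0.1, -3.1]
grip_width: 23.5
```

Request:
drive_tool:
  deltas:
    - {"hand": 1, "tx": 0, "ty": 0, "tz": 0.06, "wx": 0, "wy": 0, "wz": 0}
    - {"hand": 1, "tx": 0, "ty": 0, "tz": 0, "wx": 0, "wy": 0, "wz": 0}
    - {"hand": 0.38, "tx": 0, "ty": 0, "tz": 0, "wx": 0, "wy": 0, "wz": 0}
    - {"hand": 0.38, "tx": 0, "ty": 0, "tz": 0, "wx": 0, "wy": 0, "wz": 0}
    - {"hand": 0.38, "tx": 0, "ty": 0, "tz": 0, "wx": 0, "wy": 0, "wz": 0}
    - {"hand": 0.38, "tx": 0, "ty": 0, "tz": -0.2, "wx": 0, "wy": 0, "wz": 0}
    - {"hand": 0.38, "tx": 0, "ty": 0, "tz": -0.5, "wx": 0, "wy": 0, "wz": 0}
    - {"hand": 0.38, "tx": 0, "ty": 0, "tz": -0.8, "wx": 0, "wy": 0, "wz": 0}
    - {"hand": 0.38, "tx": 0, "ty": 0, "tz": -0.9, "wx": 0, "wy": 0, "wz": 0}
    - {"hand": 0.3, "tx": 0, "ty": 0, "tz": -0.7, "wx": 0, "wy": 0, "wz": 0}
    - {"hand": 0.3, "tx": 0, "ty": 0, "tz": -0.3, "wx": 0, "wy": 0, "wz": 0}
    - {"hand": 0.3, "tx": 0, "ty": 0, "tz": 0, "wx": 0, "wy": 0, "wz": 0}
    - {"hand": 0.3, "tx": 0, "ty": 0, "tz": 0, "wx": 0, "wy": 0, "wz": 0}

```text
time: 34.98
tool_pos: [435.5, -389.8, 180.3]
tcp_rot: [-3.141, -0.001, -1.534]
contact_force: [-0.8, 0.2, 0.1]
grip_width: 32.3
```

```bash
python3 - <<'E'
from h import *
plan(613.7,35.0,62,-1.715)
c=cam('top');im=capture('top');bats(c,im)
c,im=snap('wrist','w17.png')
E
```

```text
t 34.98 pos [ 435.5 -389.8  180.3] rot [-3.1405e+00 -1.4000e-03 -1.5339e+00] w 32.3 F [-0.8  0.2  0.1]
 turn units w [-0.014 -0.015  2.076]  then shift units [-11.149  -2.883   2.958] mm [-446.  -115.3  118.3]
bat px [294.8 212.4] 581 rect [613.7  35.8] [ 28.4 102.5] 81.4 upsXY 1.3 75.7
```

View pics/w17.png

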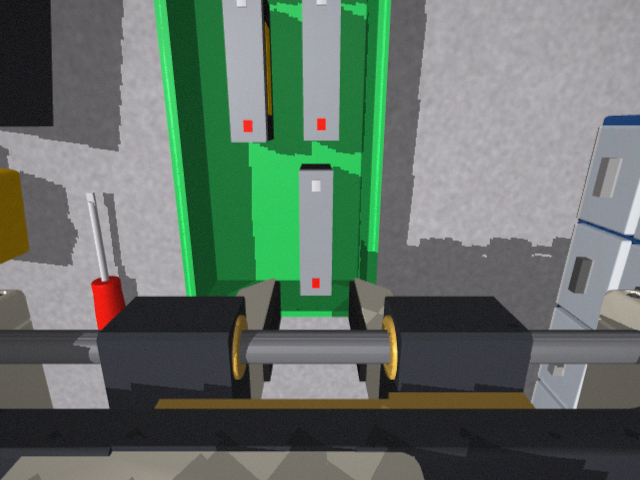

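Request:
drive_tool:
  deltas:
    - {"hand": 0.3, "tx": 0, "ty": 0, "tz": 0, "wx": 0, "wy": 0, "wz": 1}
    - {"hand": 0.3, "tx": 0, "ty": 0, "tz": 0, "wx": 0, "wy": 0, "wz": 1}
    - {"hand": 0.3, "tx": -0.23, "ty": -0.08, "tz": 0, "wx": 0, "wy": 0, "wz": 0.07}
    - {"hand": 0.3, "tx": -0.78, "ty": -0.2, "tz": 0, "wx": 0, "wy": 0, "wz": 0}
    - {"hand": 0.3, "tx": -0.78, "ty": -0.2, "tz": 0, "wx": 0, "wy": 0, "wz": 0}
    - {"hand": 0.3, "tx": -0.78, "ty": -0.2, "tz": 0, "wx": 0, "wy": 0, "wz": 0}
    - {"hand": 0.3, "tx": -0.78, "ty": -0.2, "tz": 0, "wx": 0, "wy": 0, "wz": 0}
    - {"hand": 0.3, "tx": -0.78, "ty": -0.2, "tz": 0, "wx": 0, "wy": 0, "wz": 0}
    - {"hand": 0.3, "tx": -0.78, "ty": -0.2, "tz": 0, "wx": 0, "wy": 0, "wz": 0}
    - {"hand": 0.3, "tx": -0.78, "ty": -0.2, "tz": 0, "wx": 0, "wy": 0, "wz": 0}
    - {"hand": 0.3, "tx": -0.78, "ty": -0.2, "tz": 0, "wx": 0, "wy": 0, "wz": 0}
    - {"hand": 0.3, "tx": -0.78, "ty": -0.2, "tz": 0, "wx": 0, "wy": 0, "wz": 0}
    - {"hand": 0.3, "tx": -0.78, "ty": -0.2, "tz": 0, "wx": 0, "wy": 0, "wz": 0}
    - {"hand": 0.3, "tx": -0.78, "ty": -0.2, "tz": 0, "wx": 0, "wy": 0, "wz": 0}
    - {"hand": 0.3, "tx": -0.78, "ty": -0.2, "tz": 0, "wx": 0, "wy": 0, "wz": 0}
    - {"hand": 0.3, "tx": -0.78, "ty": -0.2, "tz": 0, "wx": 0, "wy": 0, "wz": 0}
    - {"hand": 0.3, "tx": -0.78, "ty": -0.2, "tz": 0, "wx": 0, "wy": 0, "wz": 0}
    - {"hand": 0.3, "tx": 0, "ty": 0, "tz": 0.8, "wx": 0, "wy": 0, "wz": 0}
    - {"hand": 0.3, "tx": 0, "ty": 0, "tz": 0, "wx": 0, "wy": 0, "wz": 0}
    - {"hand": 0.3, "tx": 0, "ty": 0, "tz": 0, "wx": 0, "wy": 0, "wz": 0}

```text
time: 36.75
tool_pos: [611.3, 35.9, 145.0]
tcp_rot: [3.135, -0.001, -1.712]
contact_force: [-0.3, -0.1, -0.0]
grip_width: 32.3
```

```bash
python3 - <<'E'
from h import *
plan(613.7,35.0,64,-1.715)
c,im=snap('wrist','w18.png')
E
```

```text
t 36.75 pos [611.3  35.9 145. ] rot [ 3.1349e+00 -8.0000e-04 -1.7120e+00] w 32.3 F [-0.3 -0.1 -0. ]
 turn units w [ 0.076 -0.01   0.034]  then shift units [ 0.014 -0.064  2.025] mm [ 0.6 -2.5 81. ]
```

View pics/w18.png

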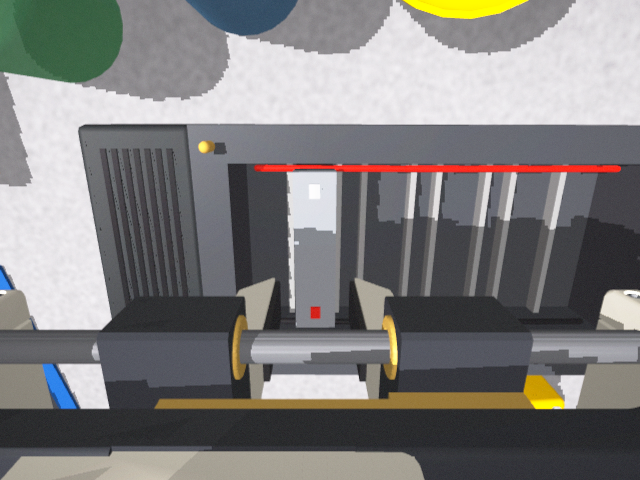

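Request:
drive_tool:
  deltas:
    - {"hand": 0.3, "tx": 0.01, "ty": -0.04, "tz": 0.4, "wx": 0, "wy": 0, "wz": 0.03}
    - {"hand": 0.3, "tx": 0, "ty": 0, "tz": 0.4, "wx": 0, "wy": 0, "wz": 0}
    - {"hand": 0.3, "tx": 0, "ty": 0, "tz": 0.3, "wx": 0, "wy": 0, "wz": 0}
    - {"hand": 0.3, "tx": 0, "ty": 0, "tz": 0.3, "wx": 0, "wy": 0, "wz": 0}
    - {"hand": 0.3, "tx": 0, "ty": 0, "tz": 0.3, "wx": 0, "wy": 0, "wz": 0}
    - {"hand": 0.3, "tx": 0, "ty": 0, "tz": 0.2, "wx": 0, "wy": 0, "wz": 0}
    - {"hand": 0.3, "tx": 0, "ty": 0, "tz": 0.05, "wx": 0, "wy": 0, "wz": 0}
    - {"hand": 0.3, "tx": 0, "ty": 0, "tz": 0, "wx": 0, "wy": 0, "wz": 0}
    - {"hand": 1, "tx": 0, "ty": 0, "tz": 0, "wx": 0, "wy": 0, "wz": 0}
    - {"hand": 1, "tx": 0, "ty": 0, "tz": 0, "wx": 0, "wy": 0, "wz": 0}
    - {"hand": 1, "tx": 0, "ty": 0, "tz": 0, "wx": 0, "wy": 0, "wz": 0}
    - {"hand": 1, "tx": 0, "ty": 0, "tz": 0, "wx": 0, "wy": 0, "wz": 0}
    - {"hand": 1, "tx": 0, "ty": 0, "tz": 0, "wx": 0, "wy": 0, "wz": 0}

```text
time: 37.88
tool_pos: [615.3, 34.6, 70.3]
tcp_rot: [-3.14, 0.0, -1.717]
contact_force: [0.5, -0.5, 4.2]
grip_width: 23.8
```

Request:
drive_tool:
  deltas:
    - {"hand": 1, "tx": 0, "ty": 0, "tz": -0.2, "wx": 0, "wy": 0, "wz": 0}
    - {"hand": 1, "tx": 0, "ty": 0, "tz": -0.4, "wx": 0, "wy": 0, "wz": 0}
    - {"hand": 1, "tx": 0, "ty": 0, "tz": -0.6, "wx": 0, "wy": 0, "wz": 0}
    - {"hand": 1, "tx": 0, "ty": 0, "tz": -0.7, "wx": 0, "wy": 0, "wz": 0}
    - {"hand": 1, "tx": 0, "ty": 0, "tz": -0.6, "wx": 0, "wy": 0, "wz": 0}
    - {"hand": 1, "tx": 0, "ty": 0, "tz": -0.3, "wx": 0, "wy": 0, "wz": 0}
    - {"hand": 1, "tx": 0, "ty": 0, "tz": 0, "wx": 0, "wy": 0, "wz": -0.9}
    - {"hand": 1, "tx": 0, "ty": 0, "tz": 0, "wx": 0, "wy": 0, "wz": -0.9}
    - {"hand": 1, "tx": 0, "ty": 0, "tz": 0, "wx": 0, "wy": 0, "wz": -0.27}
    - {"hand": 1, "tx": 0, "ty": 0, "tz": 0, "wx": 0, "wy": 0, "wz": 0}

```text
time: 38.72
tool_pos: [614.3, 34.6, 181.2]
tcp_rot: [3.14, 0.0, -1.537]
contact_force: [0.8, -0.4, -3.3]
grip_width: 23.6
```

```bash
python3 - <<'E'
from h import *
plan(434.1,-340,100,-1.535)
c=cam('top');im=capture('top');crate(c,im)
E
```

```text
t 38.72 pos [614.3  34.6 181.2] rot [ 3.1403  0.     -1.537 ] w 23.6 F [ 0.8 -0.4 -3.3]
 turn units w [ 0.015  0.    -0.022]  then shift units [9.199 4.837 2.03 ] mm [367.9 193.5  81.2]
crate [476.3 275.9] [array([ 492.2, -375.6]), array([265. , 164.3]), np.float64(2.1)] [array([ 493.3, -356.9]), array([251. , 155.6]), np.float64(2.1)]
 y from rim right edge -364.673583984375  from foot left edge -363.4679260253906
```

Request:
drive_tool:
  deltas:
    - {"hand": 1, "tx": 0.32, "ty": 0.16, "tz": 0, "wx": 0, "wy": 0, "wz": 0}
    - {"hand": 1, "tx": 0.74, "ty": 0.39, "tz": 0, "wx": 0, "wy": 0, "wz": 0}
    - {"hand": 1, "tx": 0.74, "ty": 0.39, "tz": 0, "wx": 0, "wy": 0, "wz": 0}
    - {"hand": 1, "tx": 0.74, "ty": 0.39, "tz": 0, "wx": 0, "wy": 0, "wz": 0}
    - {"hand": 1, "tx": 0.74, "ty": 0.39, "tz": 0, "wx": 0, "wy": 0, "wz": 0}
    - {"hand": 1, "tx": 0.74, "ty": 0.39, "tz": 0, "wx": 0, "wy": 0, "wz": 0}
    - {"hand": 1, "tx": 0.74, "ty": 0.39, "tz": 0, "wx": 0, "wy": 0, "wz": 0}
    - {"hand": 1, "tx": 0.74, "ty": 0.39, "tz": 0, "wx": 0, "wy": 0, "wz": 0}
    - {"hand": 1, "tx": 0.74, "ty": 0.39, "tz": 0, "wx": 0, "wy": 0, "wz": 0}
    - {"hand": 1, "tx": 0.74, "ty": 0.39, "tz": 0, "wx": 0, "wy": 0, "wz": 0}
    - {"hand": 1, "tx": 0.74, "ty": 0.39, "tz": 0, "wx": 0, "wy": 0, "wz": 0}
    - {"hand": 1, "tx": 0.74, "ty": 0.39, "tz": 0, "wx": 0, "wy": 0, "wz": 0}
    - {"hand": 1, "tx": 0.74, "ty": 0.39, "tz": 0, "wx": 0, "wy": 0, "wz": 0}
    - {"hand": 1, "tx": 0, "ty": 0, "tz": 0.2, "wx": 0, "wy": 0, "wz": 0}
    - {"hand": 1, "tx": 0, "ty": 0, "tz": 0.6, "wx": 0, "wy": 0, "wz": 0}
    - {"hand": 1, "tx": 0, "ty": 0, "tz": 0.5, "wx": 0, "wy": 0, "wz": 0}
    - {"hand": 1, "tx": 0, "ty": 0, "tz": 0.1, "wx": 0, "wy": 0, "wz": 0}
    - {"hand": 1, "tx": 0, "ty": 0, "tz": 0, "wx": 0, "wy": 0, "wz": 0}
    - {"hand": 1, "tx": 0, "ty": 0, "tz": 0, "wx": 0, "wy": 0, "wz": 0}

```text
time: 40.35
tool_pos: [434.1, -340.0, 126.1]
tcp_rot: [-3.141, -0.0, -1.537]
contact_force: [0.0, 0.7, -2.9]
grip_width: 23.9
```

```bash
python3 - <<'E'
from h import *
plan(434.5,-339.5,45.5,-1.535)
c,im=snap('wrist','w19.png')
E
```

```text
t 40.35 pos [ 434.1 -340.   126.1] rot [-3.1413e+00 -5.0000e-04 -1.5370e+00] w 23.9 F [ 0.   0.7 -2.9]
 turn units w [-0.003 -0.005 -0.023]  then shift units [-0.013 -0.011  2.015] mm [-0.5 -0.4 80.6]
```

View pics/w19.png

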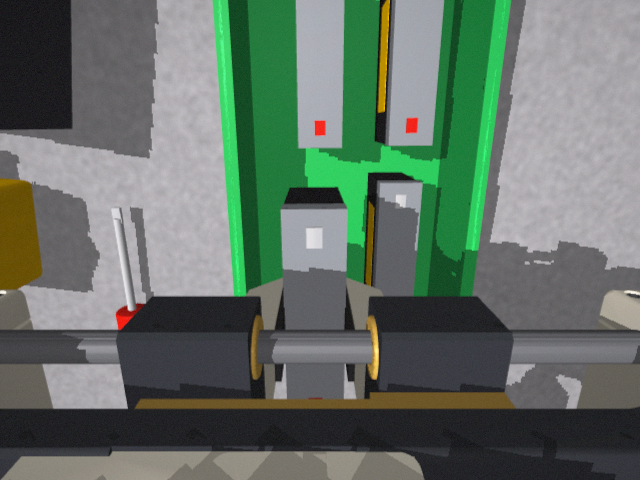

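Request:
drive_tool:
  deltas:
    - {"hand": 1, "tx": 0, "ty": 0, "tz": 0.4, "wx": 0, "wy": 0, "wz": 0}
    - {"hand": 1, "tx": 0, "ty": 0, "tz": 0.4, "wx": 0, "wy": 0, "wz": 0}
    - {"hand": 1, "tx": 0, "ty": 0, "tz": 0.4, "wx": 0, "wy": 0, "wz": 0}
    - {"hand": 1, "tx": 0, "ty": 0, "tz": 0.3, "wx": 0, "wy": 0, "wz": 0}
    - {"hand": 1, "tx": 0, "ty": 0, "tz": 0.3, "wx": 0, "wy": 0, "wz": 0}
    - {"hand": 1, "tx": 0, "ty": 0, "tz": 0.15, "wx": 0, "wy": 0, "wz": 0}
    - {"hand": 1, "tx": 0, "ty": 0, "tz": 0, "wx": 0, "wy": 0, "wz": 0}
    - {"hand": 1, "tx": 0, "ty": 0, "tz": 0, "wx": 0, "wy": 0, "wz": 0}

```text
time: 41.07
tool_pos: [434.4, -340.2, 48.4]
tcp_rot: [-3.141, -0.001, -1.536]
contact_force: [-0.7, -0.4, -2.5]
grip_width: 24.2
```

Request:
drive_tool:
  deltas:
    - {"hand": 1, "tx": 0, "ty": 0, "tz": 0.06, "wx": 0, "wy": 0, "wz": 0}
    - {"hand": 1, "tx": 0, "ty": 0, "tz": 0, "wx": 0, "wy": 0, "wz": 0}
    - {"hand": 0.38, "tx": 0, "ty": 0, "tz": 0, "wx": 0, "wy": 0, "wz": 0}
    - {"hand": 0.38, "tx": 0, "ty": 0, "tz": 0, "wx": 0, "wy": 0, "wz": 0}
    - {"hand": 0.38, "tx": 0, "ty": 0, "tz": 0, "wx": 0, "wy": 0, "wz": 0}
    - {"hand": 0.38, "tx": 0, "ty": 0, "tz": -0.2, "wx": 0, "wy": 0, "wz": 0}
    - {"hand": 0.38, "tx": 0, "ty": 0, "tz": -0.5, "wx": 0, "wy": 0, "wz": 0}
    - {"hand": 0.38, "tx": 0, "ty": 0, "tz": -0.8, "wx": 0, "wy": 0, "wz": 0}
    - {"hand": 0.38, "tx": 0, "ty": 0, "tz": -0.9, "wx": 0, "wy": 0, "wz": 0}
    - {"hand": -1, "tx": 0, "ty": 0, "tz": -0.9, "wx": 0, "wy": 0, "wz": 0}
    - {"hand": -1, "tx": 0, "ty": 0, "tz": -0.7, "wx": 0, "wy": 0, "wz": 0}
    - {"hand": -1, "tx": 0, "ty": 0, "tz": -0.3, "wx": 0, "wy": 0, "wz": 0}
    - {"hand": -1, "tx": 0, "ty": 0, "tz": 0, "wx": 0, "wy": 0, "wz": 0}

```text
time: 42.15
tool_pos: [435.1, -341.0, 221.7]
tcp_rot: [-3.136, -0.006, -1.536]
contact_force: [0.2, 0.1, -1.0]
grip_width: 50.5
```

```bash
cat >> h.py <<'E'
def cover(c,im,z=8,poly=None):
    H=hsv(im);h,s,v=[H[:,:,i].astype(int) for i in range(3)]
    # mat blue region and the grey cover inside its outline
    blue=((h>100)&(h<125)&(s>130)&(v>50)).astype(np.uint8); blue[:,230:]=0
    cs,_=cv2.findContours(blue,cv2.RETR_EXTERNAL,cv2.CHAIN_APPROX_NONE); k=max(cs,key=cv2.contourArea)
    f=np.zeros_like(blue); cv2.drawContours(f,[k],-1,1,-1)
    inn=(f>0)&(blue==0); bb=cv2.morphologyEx(inn.astype(np.uint8),cv2.MORPH_CLOSE,np.ones((5,5)))
    b=max(blobs(bb),key=lambda a:a[1]); r=rect(b[2],c,z); print('cover',b[0].round(1),[np.round(q,2) for q in r])
    holes=(blue>0)&(cv2.erode(cv2.convexHull is not None and b[2].astype(np.uint8),np.ones((1,1)))>0)
    dark=(v<55)
    for d in blobs(dark&(f>0),80):
        print(' handle?',d[0].round(1),d[1],[np.round(q,2) for q in rect(d[2],c,z+35)])
    return r
E
python3 - <<'E'
from h import *
plan(444.8,374.6,230,-1.46)
c,im=snap('top','t20.png');cover(c,im);crate(c,im)
cv2.imwrite('pics/t20b.png',cv2.resize(im[200:380,90:210],None,fx=4,fy=3.3,interpolation=cv2.INTER_CUBIC)[:,:,::-1])
E
```

```text
t 42.15 pos [ 435.1 -341.   221.7] rot [-3.1361 -0.0062 -1.5365] w 50.5 F [ 0.2  0.1 -1. ]
 turn units w [-0.061 -0.073 -0.876]  then shift units [-17.753  -2.218  -0.208] mm [-710.1  -88.7   -8.3]
cover [145.9 288.2] [array([447.03, 373.63]), array([284.83, 157.05]), np.float64(6.27)]
 handle? [142.5 288.8] 364 [array([447.14, 365.99]), array([95.55, 27.7 ]), np.float64(6.37)]
crate [473.9 256.7] [array([ 492.8, -375.7]), array([264.4, 163.9]), np.float64(1.9)] [array([ 493.9, -357. ]), array([250.4, 155.2]), np.float64(1.9)]
 y from rim right edge -364.59705352783203  from foot left edge -363.7687225341797
```

View pics/t20.png

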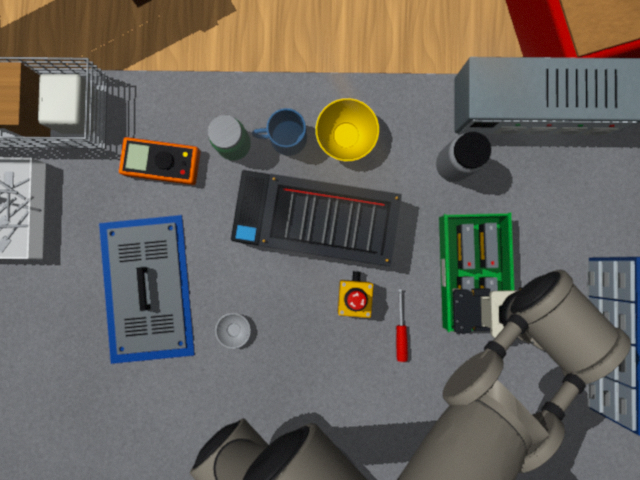

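View pics/t20b.png

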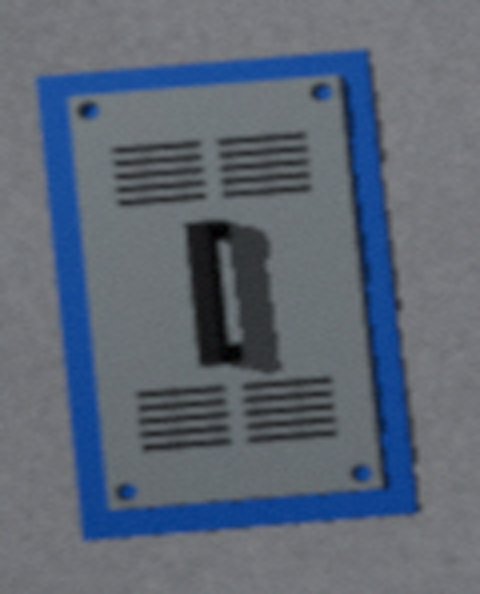

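All four batteries are in the crate, the UPS is empty and the cover is still on the mat at (146,288). Go back to the cover.

Request:
drive_tool:
  deltas:
    - {"hand": -1, "tx": 0, "ty": 0, "tz": 0, "wx": 0, "wy": 0, "wz": -0.88}
    - {"hand": -1, "tx": -0.4, "ty": -0.05, "tz": 0, "wx": 0, "wy": 0, "wz": 0}
    - {"hand": -1, "tx": -0.8, "ty": -0.1, "tz": 0, "wx": 0, "wy": 0, "wz": 0}
    - {"hand": -1, "tx": -0.8, "ty": -0.1, "tz": 0, "wx": 0, "wy": 0, "wz": 0}
    - {"hand": -1, "tx": -0.8, "ty": -0.1, "tz": 0, "wx": 0, "wy": 0, "wz": 0}
    - {"hand": -1, "tx": -0.8, "ty": -0.1, "tz": 0, "wx": 0, "wy": 0, "wz": 0}
    - {"hand": -1, "tx": -0.8, "ty": -0.1, "tz": 0, "wx": 0, "wy": 0, "wz": 0}
    - {"hand": -1, "tx": -0.8, "ty": -0.1, "tz": 0, "wx": 0, "wy": 0, "wz": 0}
    - {"hand": -1, "tx": -0.8, "ty": -0.1, "tz": 0, "wx": 0, "wy": 0, "wz": 0}
    - {"hand": -1, "tx": -0.8, "ty": -0.1, "tz": 0, "wx": 0, "wy": 0, "wz": 0}
    - {"hand": -1, "tx": -0.8, "ty": -0.1, "tz": 0, "wx": 0, "wy": 0, "wz": 0}
    - {"hand": -1, "tx": -0.8, "ty": -0.1, "tz": 0, "wx": 0, "wy": 0, "wz": 0}
    - {"hand": -1, "tx": -0.8, "ty": -0.1, "tz": 0, "wx": 0, "wy": 0, "wz": 0}
    - {"hand": -1, "tx": -0.8, "ty": -0.1, "tz": 0, "wx": 0, "wy": 0, "wz": 0}
    - {"hand": -1, "tx": -0.8, "ty": -0.1, "tz": 0, "wx": 0, "wy": 0, "wz": 0}
    - {"hand": -1, "tx": -0.8, "ty": -0.1, "tz": 0, "wx": 0, "wy": 0, "wz": 0}
    - {"hand": -1, "tx": -0.8, "ty": -0.1, "tz": 0, "wx": 0, "wy": 0, "wz": 0}
    - {"hand": -1, "tx": -0.8, "ty": -0.1, "tz": 0, "wx": 0, "wy": 0, "wz": 0}

```text
time: 43.7
tool_pos: [439.8, 193.6, 215.6]
tcp_rot: [3.139, -0.001, -1.46]
contact_force: [0.7, 0.3, -0.1]
grip_width: 91.8
```

```bash
python3 - <<'E'
from h import *
plan(445.6,374.6,130,-1.461)
E
```

```text
t 43.7 pos [439.8 193.6 215.6] rot [ 3.1386e+00 -6.0000e-04 -1.4597e+00] w 91.8 F [ 0.7  0.3 -0.1]
 turn units w [ 0.035 -0.007  0.015]  then shift units [-4.481 -0.64   2.139] mm [-179.2  -25.6   85.6]
```

Request:
drive_tool:
  deltas:
    - {"hand": -1, "tx": -0.8, "ty": -0.12, "tz": 0, "wx": 0, "wy": 0, "wz": 0}
    - {"hand": -1, "tx": -0.8, "ty": -0.12, "tz": 0, "wx": 0, "wy": 0, "wz": 0}
    - {"hand": -1, "tx": -0.8, "ty": -0.12, "tz": 0, "wx": 0, "wy": 0, "wz": 0}
    - {"hand": -1, "tx": -0.8, "ty": -0.12, "tz": 0, "wx": 0, "wy": 0, "wz": 0}
    - {"hand": -1, "tx": -0.6, "ty": -0.08, "tz": 0.4, "wx": 0, "wy": 0, "wz": 0}
    - {"hand": -1, "tx": -0.3, "ty": -0.03, "tz": 0.8, "wx": 0, "wy": 0, "wz": 0}
    - {"hand": -1, "tx": 0, "ty": 0, "tz": 0.8, "wx": 0, "wy": 0, "wz": 0}
    - {"hand": -1, "tx": 0, "ty": 0, "tz": 0.1, "wx": 0, "wy": 0, "wz": 0}
    - {"hand": -1, "tx": 0, "ty": 0, "tz": 0, "wx": 0, "wy": 0, "wz": 0}
    - {"hand": -1, "tx": 0, "ty": 0, "tz": 0, "wx": 0, "wy": 0, "wz": 0}

```text
time: 44.53
tool_pos: [446.5, 357.5, 133.4]
tcp_rot: [3.141, -0.0, -1.46]
contact_force: [0.8, -0.0, 1.0]
grip_width: 91.7
```

```bash
python3 - <<'E'
from h import *
plan(445.6,374.6,31,-1.461)
c,im=snap('wrist','w21.png')
H=hsv(im);h,s,v=[H[:,:,i].astype(int) for i in range(3)]
E
```

```text
t 44.53 pos [446.5 357.5 133.4] rot [ 3.1412e+00 -4.0000e-04 -1.4602e+00] w 91.7 F [ 0.8 -0.   1. ]
 turn units w [ 0.004 -0.004  0.009]  then shift units [-0.426 -0.024  2.561] mm [-17.   -1.  102.4]
```

View pics/w21.png

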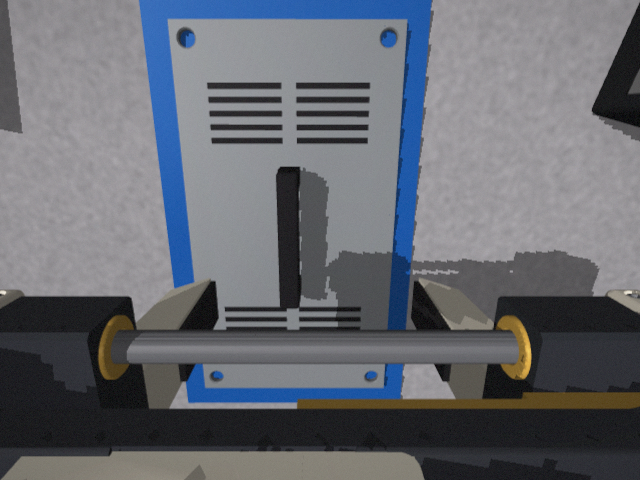

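```bash
python3 - <<'E'
from h import *
o=get_obs();c=cam('wrist')
print(o['tool_pos'])
print('handle top ends',[onplane(c,p,43).round(1) for p in((288,172),(289,307),(288.5,240))])
print('proj expected center',proj(c,(445.6,374.6,43)))
for p in((186.5,38),(389.5,38),(217,376),(371,376)): print('hole',onplane(c,p,8).round(1),onplane(c,p,3).round(1))
E
```

```text
[447.10362958 357.79944003 134.44067931]
handle top ends [array([494.8, 380. ]), array([400.8, 370.8]), array([450.1, 375.7])]
proj expected center [289.46091247 246.48758839]
hole [570.1 456.3] [571. 458.]
hole [584.9 323.6] [586.  322.8]
hole [309.9 427.2] [305.9 428.3]
hole [324.7 295.3] [321. 294.]
```

Request:
drive_tool:
  deltas:
    - {"hand": -1, "tx": -0.3, "ty": -0.02, "tz": 0.3, "wx": 0, "wy": 0, "wz": 0}
    - {"hand": -1, "tx": -0.14, "ty": 0, "tz": 0.5, "wx": 0, "wy": 0, "wz": 0}
    - {"hand": -1, "tx": 0, "ty": 0, "tz": 0.5, "wx": 0, "wy": 0, "wz": 0}
    - {"hand": -1, "tx": 0, "ty": 0, "tz": 0.4, "wx": 0, "wy": 0, "wz": 0}
    - {"hand": -1, "tx": 0, "ty": 0, "tz": 0.4, "wx": 0, "wy": 0, "wz": 0}
    - {"hand": -1, "tx": 0, "ty": 0, "tz": 0.3, "wx": 0, "wy": 0, "wz": 0}
    - {"hand": -1, "tx": 0, "ty": 0, "tz": 0.1, "wx": 0, "wy": 0, "wz": 0}
    - {"hand": -1, "tx": 0, "ty": 0, "tz": 0, "wx": 0, "wy": 0, "wz": 0}
    - {"hand": -1, "tx": 0, "ty": 0, "tz": 0, "wx": 0, "wy": 0, "wz": 0}

```text
time: 45.33
tool_pos: [445.8, 375.7, 34.2]
tcp_rot: [-3.14, 0.001, -1.46]
contact_force: [0.3, 0.6, -0.4]
grip_width: 91.4
```

```bash
python3 - <<'E'
from h import *
plan(446,375.2,31,-1.461)
E
```

```text
t 45.33 pos [445.8 375.7  34.2] rot [-3.1400e+00  7.0000e-04 -1.4601e+00] w 91.4 F [ 0.3  0.6 -0.4]
 turn units w [-0.018  0.008  0.011]  then shift units [ 0.012 -0.003  0.079] mm [ 0.5 -0.1  3.2]
```

Request:
drive_tool:
  deltas:
    - {"hand": 1, "tx": 0, "ty": 0, "tz": 0.07, "wx": 0, "wy": 0, "wz": 0}
    - {"hand": 1, "tx": 0, "ty": 0, "tz": 0, "wx": 0, "wy": 0, "wz": 0}
    - {"hand": 1, "tx": 0, "ty": 0, "tz": 0, "wx": 0, "wy": 0, "wz": 0}
    - {"hand": 1, "tx": 0, "ty": 0, "tz": 0, "wx": 0, "wy": 0, "wz": 0}
    - {"hand": 1, "tx": 0, "ty": 0, "tz": 0, "wx": 0, "wy": 0, "wz": 0}
    - {"hand": 1, "tx": 0, "ty": 0, "tz": 0, "wx": 0, "wy": 0, "wz": 0}
    - {"hand": 1, "tx": 0, "ty": 0, "tz": 0, "wx": 0, "wy": 0, "wz": 0}
    - {"hand": 1, "tx": 0, "ty": 0, "tz": 0, "wx": 0, "wy": 0, "wz": 0}
    - {"hand": 1, "tx": 0, "ty": 0, "tz": 0, "wx": 0, "wy": 0, "wz": 0}
    - {"hand": 1, "tx": 0, "ty": 0, "tz": 0, "wx": 0, "wy": 0, "wz": 0}
    - {"hand": 1, "tx": 0, "ty": 0, "tz": 0, "wx": 0, "wy": 0, "wz": 0}
    - {"hand": 1, "tx": 0, "ty": 0, "tz": 0, "wx": 0, "wy": 0, "wz": 0}
    - {"hand": 1, "tx": 0, "ty": 0, "tz": 0, "wx": 0, "wy": 0, "wz": 0}
    - {"hand": 1, "tx": 0, "ty": 0, "tz": 0, "wx": 0, "wy": 0, "wz": 0}
    - {"hand": 1, "tx": 0, "ty": 0, "tz": 0, "wx": 0, "wy": 0, "wz": 0}

```text
time: 46.58
tool_pos: [445.1, 375.4, 30.2]
tcp_rot: [3.142, -0.0, -1.46]
contact_force: [0.1, -0.2, 0.1]
grip_width: 13.5
```

Request:
drive_tool:
  deltas:
    - {"hand": 1, "tx": 0, "ty": 0, "tz": -0.1, "wx": 0, "wy": 0, "wz": 0}
    - {"hand": 1, "tx": 0, "ty": 0, "tz": -0.3, "wx": 0, "wy": 0, "wz": 0}
    - {"hand": 1, "tx": 0, "ty": 0, "tz": -0.5, "wx": 0, "wy": 0, "wz": 0}
    - {"hand": 1, "tx": 0, "ty": 0, "tz": -0.6, "wx": 0, "wy": 0, "wz": 0}
    - {"hand": 1, "tx": 0, "ty": 0, "tz": -0.7, "wx": 0, "wy": 0, "wz": 0}
    - {"hand": 1, "tx": 0, "ty": 0, "tz": -0.7, "wx": 0, "wy": 0, "wz": 0}
    - {"hand": 1, "tx": 0, "ty": 0, "tz": -0.7, "wx": 0, "wy": 0, "wz": 0}
    - {"hand": 1, "tx": 0, "ty": 0, "tz": -0.6, "wx": 0, "wy": 0, "wz": 0}
    - {"hand": 1, "tx": 0, "ty": 0, "tz": -0.4, "wx": 0, "wy": 0, "wz": 0}
    - {"hand": 1, "tx": 0, "ty": 0, "tz": -0.2, "wx": 0, "wy": 0, "wz": 0}
    - {"hand": 1, "tx": 0, "ty": 0, "tz": 0, "wx": 0, "wy": 0, "wz": 0}
    - {"hand": 1, "tx": 0, "ty": 0, "tz": 0, "wx": 0, "wy": 0, "wz": 0}

```text
time: 47.58
tool_pos: [444.7, 375.2, 222.0]
tcp_rot: [3.141, -0.0, -1.46]
contact_force: [-0.0, -0.9, -2.9]
grip_width: 13.9
```

Request:
drive_tool:
  deltas:
    - {"hand": 1, "tx": 0, "ty": 0, "tz": 0, "wx": 0, "wy": 0, "wz": -0.5}
    - {"hand": 1, "tx": 0, "ty": 0, "tz": 0, "wx": 0, "wy": 0, "wz": -0.9}
    - {"hand": 1, "tx": 0, "ty": 0, "tz": 0, "wx": 0, "wy": 0, "wz": -0.9}
    - {"hand": 1, "tx": 0, "ty": 0, "tz": 0, "wx": 0, "wy": 0, "wz": -0.9}
    - {"hand": 1, "tx": 0, "ty": 0, "tz": 0, "wx": 0, "wy": 0, "wz": -0.9}
    - {"hand": 1, "tx": 0, "ty": 0, "tz": 0, "wx": 0, "wy": 0, "wz": -0.9}
    - {"hand": 1, "tx": 0, "ty": 0, "tz": 0, "wx": 0, "wy": 0, "wz": -0.9}
    - {"hand": 1, "tx": 0, "ty": 0, "tz": 0, "wx": 0, "wy": 0, "wz": -0.9}
    - {"hand": 1, "tx": 0, "ty": 0, "tz": 0, "wx": 0, "wy": 0, "wz": -0.9}
    - {"hand": 1, "tx": 0, "ty": 0, "tz": 0, "wx": 0, "wy": 0, "wz": -0.9}
    - {"hand": 1, "tx": 0, "ty": 0, "tz": 0, "wx": 0, "wy": 0, "wz": -0.9}
    - {"hand": 1, "tx": 0, "ty": 0, "tz": 0, "wx": 0, "wy": 0, "wz": -0.9}
    - {"hand": 1, "tx": 0, "ty": 0, "tz": 0, "wx": 0, "wy": 0, "wz": -0.9}
    - {"hand": 1, "tx": 0, "ty": 0, "tz": 0, "wx": 0, "wy": 0, "wz": -0.9}
    - {"hand": 1, "tx": 0, "ty": 0, "tz": 0, "wx": 0, "wy": 0, "wz": -0.9}
    - {"hand": 1, "tx": 0, "ty": 0, "tz": 0, "wx": 0, "wy": 0, "wz": -0.9}
    - {"hand": 1, "tx": 0, "ty": 0, "tz": 0, "wx": 0, "wy": 0, "wz": -0.9}
    - {"hand": 1, "tx": 0, "ty": 0, "tz": 0, "wx": 0, "wy": 0, "wz": -0.15}
    - {"hand": 1, "tx": 0, "ty": 0, "tz": 0, "wx": 0, "wy": 0, "wz": 0}

```text
time: 49.17
tool_pos: [444.6, 375.1, 220.7]
tcp_rot: [3.14, 0.002, -0.148]
contact_force: [0.2, 0.3, -3.3]
grip_width: 13.8
```

```bash
python3 - <<'E'
from h import *
plan(601.4,-39.2,230,-0.145)
c,im=snap('top','t22.png');c,im=snap('wrist','w22.png')
E
```

```text
t 49.17 pos [444.6 375.1 220.7] rot [ 3.1396e+00  2.1000e-03 -1.4770e-01] w 13.8 F [ 0.2  0.3 -3.3]
 turn units w [ 0.023  0.025 -0.031]  then shift units [ 5.376  9.681 -0.231] mm [215.  387.3  -9.3]
```

View pics/t22.png

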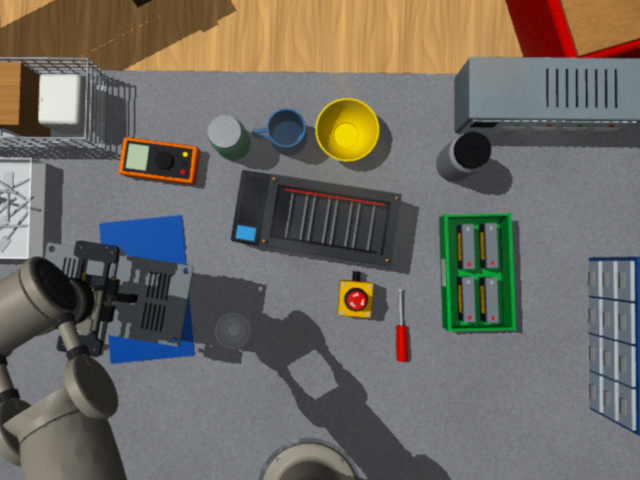

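View pics/w22.png

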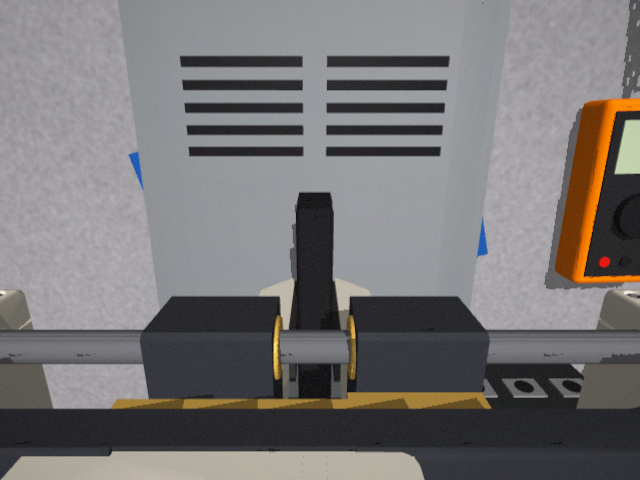

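All four batteries stand in the crate at (467–490, 245–300). The cover grip matches the first grasp. Move over the UPS.

Request:
drive_tool:
  deltas:
    - {"hand": 1, "tx": 0.18, "ty": 0.32, "tz": 0, "wx": 0, "wy": 0, "wz": -0.03}
    - {"hand": 1, "tx": 0.36, "ty": 0.645, "tz": 0, "wx": 0, "wy": 0, "wz": 0}
    - {"hand": 1, "tx": 0.36, "ty": 0.645, "tz": 0, "wx": 0, "wy": 0, "wz": 0}
    - {"hand": 1, "tx": 0.36, "ty": 0.645, "tz": 0, "wx": 0, "wy": 0, "wz": 0}
    - {"hand": 1, "tx": 0.36, "ty": 0.645, "tz": 0, "wx": 0, "wy": 0, "wz": 0}
    - {"hand": 1, "tx": 0.36, "ty": 0.645, "tz": 0, "wx": 0, "wy": 0, "wz": 0}
    - {"hand": 1, "tx": 0.36, "ty": 0.645, "tz": 0, "wx": 0, "wy": 0, "wz": 0}
    - {"hand": 1, "tx": 0.36, "ty": 0.645, "tz": 0, "wx": 0, "wy": 0, "wz": 0}
    - {"hand": 1, "tx": 0.36, "ty": 0.645, "tz": 0, "wx": 0, "wy": 0, "wz": 0}
    - {"hand": 1, "tx": 0.36, "ty": 0.645, "tz": 0, "wx": 0, "wy": 0, "wz": 0}
    - {"hand": 1, "tx": 0.36, "ty": 0.645, "tz": 0, "wx": 0, "wy": 0, "wz": 0}
    - {"hand": 1, "tx": 0.36, "ty": 0.645, "tz": 0, "wx": 0, "wy": 0, "wz": 0}
    - {"hand": 1, "tx": 0.36, "ty": 0.645, "tz": 0, "wx": 0, "wy": 0, "wz": 0}
    - {"hand": 1, "tx": 0.36, "ty": 0.645, "tz": 0, "wx": 0, "wy": 0, "wz": 0}
    - {"hand": 1, "tx": 0.36, "ty": 0.645, "tz": 0, "wx": 0, "wy": 0, "wz": 0}
    - {"hand": 1, "tx": 0.16, "ty": 0.32, "tz": 0, "wx": 0, "wy": 0, "wz": 0}
    - {"hand": 1, "tx": 0, "ty": 0, "tz": 0, "wx": 0, "wy": 0, "wz": 0}
    - {"hand": 1, "tx": 0, "ty": 0, "tz": 0, "wx": 0, "wy": 0, "wz": 0}
    - {"hand": 1, "tx": 0, "ty": 0, "tz": 0, "wx": 0, "wy": 0, "wz": 0}

```text
time: 50.85
tool_pos: [602.2, -37.2, 222.0]
tcp_rot: [-3.141, 0.001, -0.144]
contact_force: [-0.3, -0.8, -3.4]
grip_width: 14.0
```

```bash
python3 - <<'E'
from h import *
plan(601.4,-39.2,140,-0.145)
c,im=snap('wrist','w23.png')
E
```

```text
t 50.85 pos [602.2 -37.2 222. ] rot [-3.141e+00  1.000e-03 -1.439e-01] w 14.0 F [-0.3 -0.8 -3.4]
 turn units w [-0.007  0.012  0.012]  then shift units [-0.012  0.052  2.051] mm [-0.5  2.1 82. ]
```

View pics/w23.png

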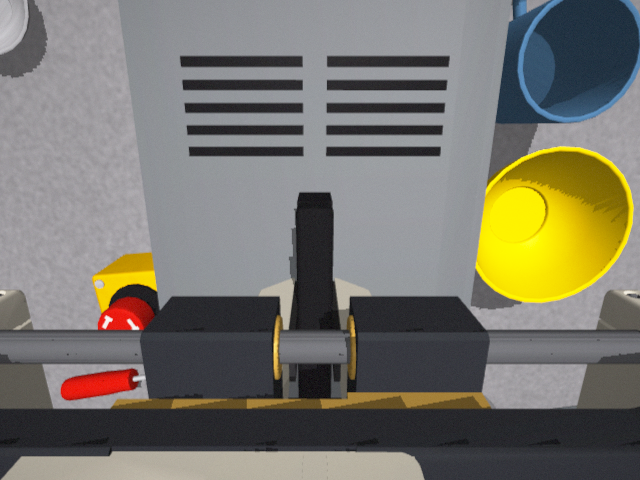

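Request:
drive_tool:
  deltas:
    - {"hand": 1, "tx": -0.01, "ty": 0.05, "tz": 0.3, "wx": 0, "wy": 0, "wz": 0.01}
    - {"hand": 1, "tx": 0, "ty": 0, "tz": 0.6, "wx": 0, "wy": 0, "wz": 0}
    - {"hand": 1, "tx": 0, "ty": 0, "tz": 0.6, "wx": 0, "wy": 0, "wz": 0}
    - {"hand": 1, "tx": 0, "ty": 0, "tz": 0.4, "wx": 0, "wy": 0, "wz": 0}
    - {"hand": 1, "tx": 0, "ty": 0, "tz": 0.3, "wx": 0, "wy": 0, "wz": 0}
    - {"hand": 1, "tx": 0, "ty": 0, "tz": 0.1, "wx": 0, "wy": 0, "wz": 0}
    - {"hand": 1, "tx": 0, "ty": 0, "tz": 0, "wx": 0, "wy": 0, "wz": 0}
    - {"hand": 1, "tx": 0, "ty": 0, "tz": 0, "wx": 0, "wy": 0, "wz": 0}
    - {"hand": 1, "tx": 0, "ty": 0, "tz": 0, "wx": 0, "wy": 0, "wz": 0}

```text
time: 51.65
tool_pos: [602.6, -39.8, 131.6]
tcp_rot: [3.141, -0.002, -0.144]
contact_force: [0.0, 0.3, -3.8]
grip_width: 13.4
```

```bash
python3 - <<'E'
from h import *
plan(601.4,-39.2,113,-0.145)
c,im=snap('wrist','w24.png')
c,im=snap('side','s24.png',(220,160,400,310),4)
E
```

```text
t 51.65 pos [602.6 -39.8 131.6] rot [ 3.1415e+00 -2.3000e-03 -1.4410e-01] w 13.4 F [ 0.   0.3 -3.8]
 turn units w [ 0.001 -0.026  0.01 ]  then shift units [-0.033 -0.011  0.465] mm [-1.3 -0.4 18.6]
```

View pics/s24.png

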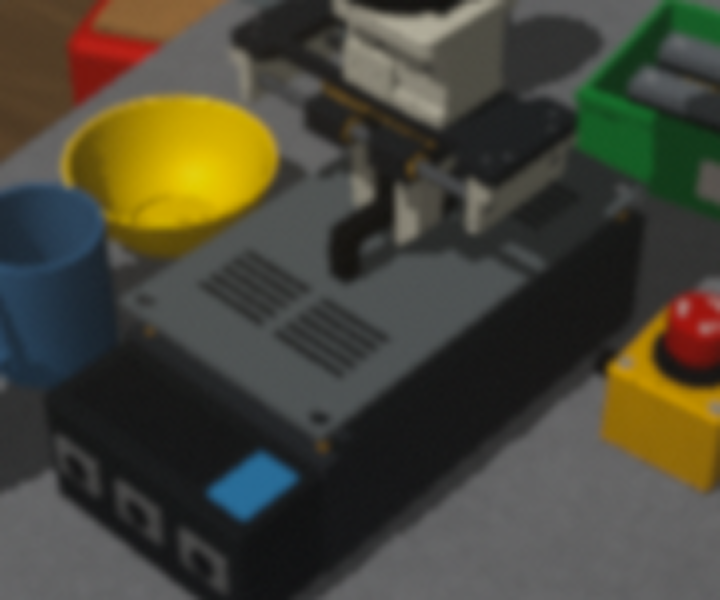

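View pics/w24.png

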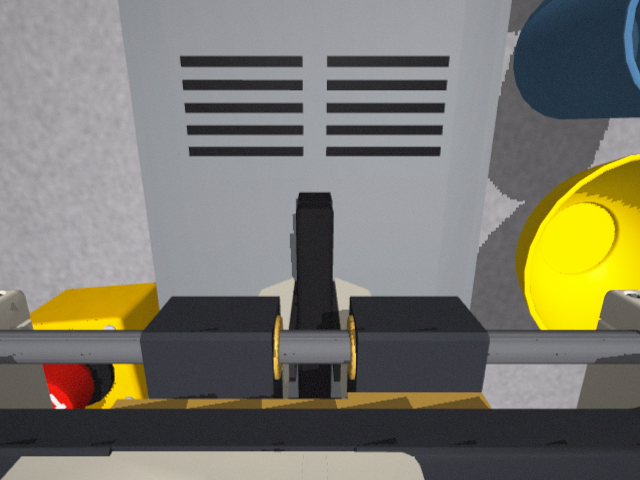

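The cover is level with its holes above the pins (side crop, about (145,300) and (320,420) over pins (150,330) and (323,447)). Lower slowly.

Request:
drive_tool:
  deltas:
    - {"hand": 1, "tx": -0.03, "ty": 0, "tz": 0, "wx": 0, "wy": 0, "wz": 0}
    - {"hand": 1, "tx": 0, "ty": 0, "tz": 0.1, "wx": 0, "wy": 0, "wz": 0}
    - {"hand": 1, "tx": 0, "ty": 0, "tz": 0.1, "wx": 0, "wy": 0, "wz": 0}
    - {"hand": 1, "tx": 0, "ty": 0, "tz": 0.06, "wx": 0, "wy": 0, "wz": 0}
    - {"hand": 1, "tx": 0, "ty": 0, "tz": 0, "wx": 0, "wy": 0, "wz": 0}
    - {"hand": 1, "tx": 0, "ty": 0, "tz": 0, "wx": 0, "wy": 0, "wz": 0}

```text
time: 52.25
tool_pos: [600.6, -40.0, 119.5]
tcp_rot: [3.142, 0.001, -0.145]
contact_force: [-1.0, -0.3, -3.4]
grip_width: 13.9
```

Request:
drive_tool:
  deltas:
    - {"hand": 1, "tx": 0.015, "ty": -0.015, "tz": 0.05, "wx": 0, "wy": 0, "wz": 0}
    - {"hand": 1, "tx": 0, "ty": 0, "tz": 0.06, "wx": 0, "wy": 0, "wz": 0}
    - {"hand": 1, "tx": 0, "ty": 0, "tz": 0.04, "wx": 0, "wy": 0, "wz": 0}
    - {"hand": 1, "tx": 0, "ty": 0, "tz": 0, "wx": 0, "wy": 0, "wz": 0}
    - {"hand": 1, "tx": 0, "ty": 0, "tz": 0, "wx": 0, "wy": 0, "wz": 0}

```text
time: 52.67
tool_pos: [601.4, -39.5, 113.7]
tcp_rot: [3.142, 0.0, -0.145]
contact_force: [0.3, 0.0, -3.2]
grip_width: 13.8
```

Request:
drive_tool:
  deltas:
    - {"hand": 1, "tx": 0, "ty": 0, "tz": 0.03, "wx": 0, "wy": 0, "wz": 0}
    - {"hand": 1, "tx": 0, "ty": 0, "tz": 0, "wx": 0, "wy": 0, "wz": 0}
    - {"hand": 1, "tx": 0, "ty": 0, "tz": 0, "wx": 0, "wy": 0, "wz": 0}

```text
time: 52.92
tool_pos: [601.6, -39.5, 113.2]
tcp_rot: [3.141, -0.001, -0.145]
contact_force: [-2.0, -0.1, 1.1]
grip_width: 13.9
```

Seated contact, at the expected 113 mm height. Release and rise.

Request:
drive_tool:
  deltas:
    - {"hand": -1, "tx": 0, "ty": 0, "tz": 0, "wx": 0, "wy": 0, "wz": 0}
    - {"hand": -1, "tx": 0, "ty": 0, "tz": 0, "wx": 0, "wy": 0, "wz": 0}
    - {"hand": -1, "tx": 0, "ty": 0, "tz": 0, "wx": 0, "wy": 0, "wz": 0}
    - {"hand": -1, "tx": 0, "ty": 0, "tz": 0, "wx": 0, "wy": 0, "wz": 0}
    - {"hand": -1, "tx": 0, "ty": 0, "tz": 0, "wx": 0, "wy": 0, "wz": 0}
    - {"hand": -1, "tx": 0, "ty": 0, "tz": 0, "wx": 0, "wy": 0, "wz": 0}
    - {"hand": -1, "tx": 0, "ty": 0, "tz": -0.4, "wx": 0, "wy": 0, "wz": 0}
    - {"hand": -1, "tx": 0, "ty": 0, "tz": -0.8, "wx": 0, "wy": 0, "wz": 0}
    - {"hand": -1, "tx": 0, "ty": 0, "tz": -0.9, "wx": 0, "wy": 0, "wz": 0}
    - {"hand": -1, "tx": 0, "ty": 0, "tz": -0.6, "wx": 0, "wy": 0, "wz": 0}
    - {"hand": -1, "tx": 0, "ty": 0, "tz": -0.2, "wx": 0, "wy": 0, "wz": 0}
    - {"hand": -1, "tx": 0, "ty": 0, "tz": 0, "wx": 0, "wy": 0, "wz": 0}
    - {"hand": -1, "tx": 0, "ty": 0, "tz": 0, "wx": 0, "wy": 0, "wz": 0}

```text
time: 54.0
tool_pos: [601.1, -39.4, 227.8]
tcp_rot: [3.142, 0.001, -0.145]
contact_force: [-0.6, -0.3, -0.2]
grip_width: 90.8
```

```bash
python3 - <<'E'
from h import *
plan(432.4,-95.5,230,-0.145)
c,im=snap('side','s25.png',(220,160,400,310),4)
E
```

```text
t 54.0 pos [601.1 -39.4 227.8] rot [ 3.1415e+00  1.0000e-03 -1.4460e-01] w 90.8 F [-0.6 -0.3 -0.2]
 turn units w [0.001 0.011 0.004]  then shift units [-3.969  1.997 -0.056] mm [-158.8   79.9   -2.2]
```

View pics/s25.png

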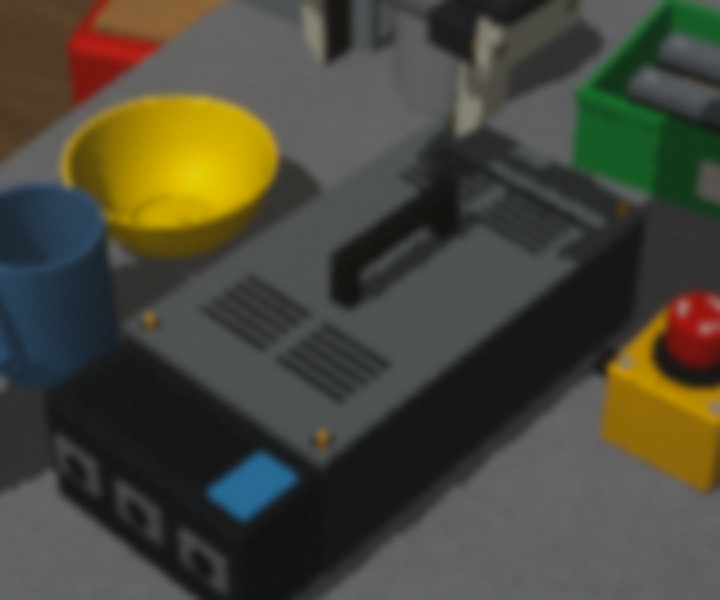

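The cover is seated: the brass pins stand through the holes at (150,320), (322,438) and (622,208). Now to the stop.

Request:
drive_tool:
  deltas:
    - {"hand": -0.4, "tx": -0.37, "ty": 0.2, "tz": 0, "wx": 0, "wy": 0, "wz": 0}
    - {"hand": -0.4, "tx": -0.72, "ty": 0.36, "tz": 0, "wx": 0, "wy": 0, "wz": 0}
    - {"hand": -0.4, "tx": -0.72, "ty": 0.36, "tz": 0, "wx": 0, "wy": 0, "wz": 0}
    - {"hand": -0.4, "tx": -0.72, "ty": 0.36, "tz": 0, "wx": 0, "wy": 0, "wz": 0}
    - {"hand": -0.4, "tx": -0.72, "ty": 0.36, "tz": 0, "wx": 0, "wy": 0, "wz": 0}
    - {"hand": -0.4, "tx": -0.72, "ty": 0.36, "tz": 0.2, "wx": 0, "wy": 0, "wz": 0}
    - {"hand": -0.4, "tx": 0, "ty": 0, "tz": 0.8, "wx": 0, "wy": 0, "wz": 0}
    - {"hand": -0.4, "tx": 0, "ty": 0, "tz": 0.8, "wx": 0, "wy": 0, "wz": 0}
    - {"hand": -0.4, "tx": 0, "ty": 0, "tz": 0.4, "wx": 0, "wy": 0, "wz": 0}
    - {"hand": -0.4, "tx": 0, "ty": 0, "tz": 0, "wx": 0, "wy": 0, "wz": 0}
    - {"hand": -0.4, "tx": 0, "ty": 0, "tz": 0, "wx": 0, "wy": 0, "wz": 0}

```text
time: 54.97
tool_pos: [431.7, -95.3, 139.3]
tcp_rot: [-3.141, 0.004, -0.145]
contact_force: [-0.6, -0.7, 0.2]
grip_width: 64.3
```

```bash
python3 - <<'E'
from h import *
plan(432.4,-95.5,86.5,-0.145)
c,im=snap('wrist','w26.png')
print(proj(c,(432.4,-95.5,97.5)))
E
```

```text
t 54.97 pos [431.7 -95.3 139.3] rot [-3.1406  0.0043 -0.1447] w 64.3 F [-0.6 -0.7  0.2]
 turn units w [-0.011  0.049  0.003]  then shift units [0.018 0.002 1.32 ] mm [ 0.7  0.1 52.8]
[316.62979893 276.56777273]
```

View pics/w26.png

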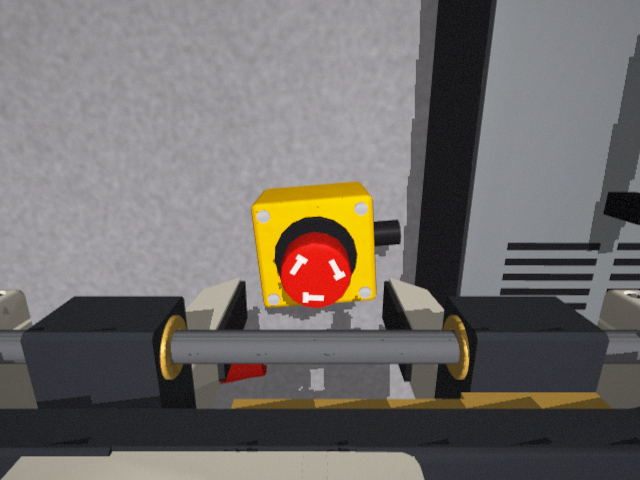

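The head's marks centre at (316,278), against a predicted (317,277). Descend and grip.

Request:
drive_tool:
  deltas:
    - {"hand": -0.4, "tx": 0.01, "ty": 0, "tz": 0.4, "wx": 0, "wy": 0, "wz": 0}
    - {"hand": -0.4, "tx": 0, "ty": 0, "tz": 0.4, "wx": 0, "wy": 0, "wz": 0}
    - {"hand": -0.4, "tx": 0, "ty": 0, "tz": 0.3, "wx": 0, "wy": 0, "wz": 0}
    - {"hand": -0.4, "tx": 0, "ty": 0, "tz": 0.2, "wx": 0, "wy": 0, "wz": 0}
    - {"hand": -0.4, "tx": 0, "ty": 0, "tz": 0, "wx": 0, "wy": 0, "wz": 0}
    - {"hand": 1, "tx": 0, "ty": 0, "tz": 0, "wx": 0, "wy": 0, "wz": 0}
    - {"hand": 1, "tx": 0, "ty": 0, "tz": 0, "wx": 0, "wy": 0, "wz": 0}
    - {"hand": 1, "tx": 0, "ty": 0, "tz": 0, "wx": 0, "wy": 0, "wz": 0}
    - {"hand": 1, "tx": 0, "ty": 0, "tz": 0, "wx": 0, "wy": 0, "wz": 0}
    - {"hand": 1, "tx": 0, "ty": 0, "tz": 0, "wx": 0, "wy": 0, "wz": 0}
    - {"hand": 1, "tx": 0, "ty": 0, "tz": 0, "wx": 0, "wy": 0, "wz": 0}

```text
time: 55.93
tool_pos: [432.3, -95.7, 88.9]
tcp_rot: [3.141, 0.002, -0.144]
contact_force: [-5.4, -1.1, 4.2]
grip_width: 39.1
```

Request:
drive_tool:
  deltas:
    - {"hand": 1, "tx": 0, "ty": 0, "tz": 0, "wx": 0, "wy": 0, "wz": 0.5}
    - {"hand": 1, "tx": 0, "ty": 0, "tz": 0, "wx": 0, "wy": 0, "wz": 0.6}
    - {"hand": 1, "tx": 0, "ty": 0, "tz": 0, "wx": 0, "wy": 0, "wz": 0.6}
    - {"hand": 1, "tx": 0, "ty": 0, "tz": 0, "wx": 0, "wy": 0, "wz": 0.6}
    - {"hand": 1, "tx": 0, "ty": 0, "tz": 0, "wx": 0, "wy": 0, "wz": 0.6}
    - {"hand": 1, "tx": 0, "ty": 0, "tz": 0, "wx": 0, "wy": 0, "wz": 0.6}
    - {"hand": 1, "tx": 0, "ty": 0, "tz": 0, "wx": 0, "wy": 0, "wz": 0.6}
    - {"hand": 1, "tx": 0, "ty": 0, "tz": 0, "wx": 0, "wy": 0, "wz": 0.6}
    - {"hand": 1, "tx": 0, "ty": 0, "tz": 0, "wx": 0, "wy": 0, "wz": 0.6}
    - {"hand": 1, "tx": 0, "ty": 0, "tz": 0, "wx": 0, "wy": 0, "wz": 0.6}
    - {"hand": 1, "tx": 0, "ty": 0, "tz": 0, "wx": 0, "wy": 0, "wz": 0.6}
    - {"hand": 1, "tx": 0, "ty": 0, "tz": 0, "wx": 0, "wy": 0, "wz": 0.6}
    - {"hand": 1, "tx": 0, "ty": 0, "tz": 0, "wx": 0, "wy": 0, "wz": 0}
    - {"hand": 1, "tx": 0, "ty": 0, "tz": 0, "wx": 0, "wy": 0, "wz": 0}

```text
time: 57.1
tool_pos: [432.3, -95.8, 88.8]
tcp_rot: [3.14, 0.001, -0.764]
contact_force: [-4.7, -1.1, 4.6]
grip_width: 39.3
```

```bash
python3 - <<'E'
from h import *
o=get_obs();print(o['moment'],o['tcp_rot'],o['contact_force'])
c,im=snap('wrist','w27.png')
c,im=snap('side','s27.png',(340,200,440,290),6)
E
```

```text
[-0.22011239  0.76245823  0.11234148] [ 3.14042276e+00  1.19836415e-03 -7.64004098e-01] [-4.69421931 -1.05358364  4.6018614 ]
```

View pics/w27.png

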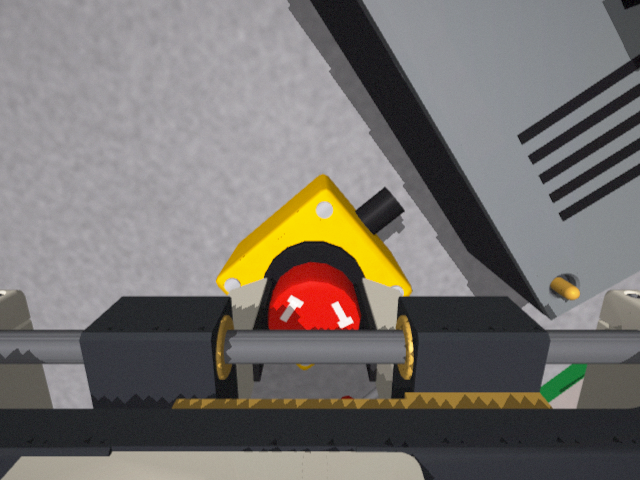

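View pics/s27.png

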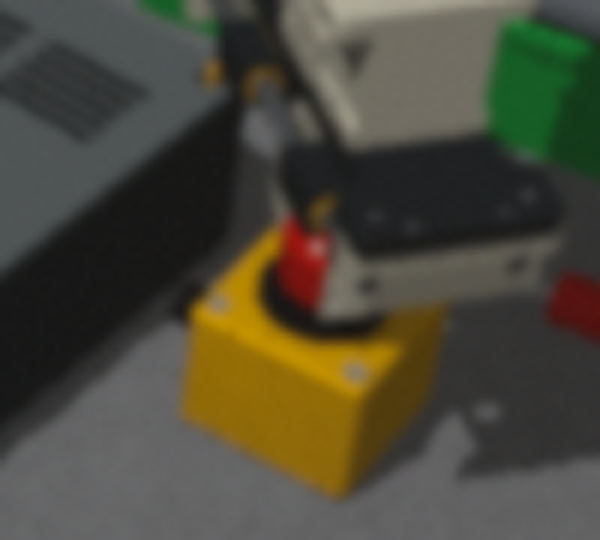

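The head turned with the gripper (marks unchanged in the tool view, 0.62 rad). Release and rise.

Request:
drive_tool:
  deltas:
    - {"hand": -0.4, "tx": 0, "ty": 0, "tz": 0, "wx": 0, "wy": 0, "wz": 0}
    - {"hand": -0.4, "tx": 0, "ty": 0, "tz": 0, "wx": 0, "wy": 0, "wz": 0}
    - {"hand": -0.4, "tx": 0, "ty": 0, "tz": 0, "wx": 0, "wy": 0, "wz": 0}
    - {"hand": -0.4, "tx": 0, "ty": 0, "tz": 0, "wx": 0, "wy": 0, "wz": 0}
    - {"hand": -0.4, "tx": 0, "ty": 0, "tz": -0.4, "wx": 0, "wy": 0, "wz": 0}
    - {"hand": -0.4, "tx": 0, "ty": 0, "tz": -0.8, "wx": 0, "wy": 0, "wz": 0}
    - {"hand": -0.4, "tx": 0, "ty": 0, "tz": -0.9, "wx": 0, "wy": 0, "wz": 0}
    - {"hand": -0.4, "tx": 0, "ty": 0, "tz": -0.9, "wx": 0, "wy": 0, "wz": 0}
    - {"hand": -0.4, "tx": 0, "ty": 0, "tz": -0.9, "wx": 0, "wy": 0, "wz": 0}
    - {"hand": -0.4, "tx": 0, "ty": 0, "tz": -0.3, "wx": 0, "wy": 0, "wz": 0}
    - {"hand": -0.4, "tx": 0, "ty": 0.7, "tz": 0, "wx": 0, "wy": 0, "wz": 0}
    - {"hand": -0.4, "tx": 0, "ty": 0.8, "tz": 0, "wx": 0, "wy": 0, "wz": 0}
    - {"hand": -0.4, "tx": 0, "ty": 0.8, "tz": 0, "wx": 0, "wy": 0, "wz": 0}
    - {"hand": -0.4, "tx": 0, "ty": 0, "tz": 0, "wx": 0, "wy": 0, "wz": 0}

```text
time: 58.37
tool_pos: [367.0, -164.8, 256.9]
tcp_rot: [3.14, -0.001, -0.767]
contact_force: [-0.1, -1.1, 0.2]
grip_width: 64.3
```

```bash
python3 - <<'E'
from h import *
plan(432.4,-95.5,230,-0.145)
c,im=snap('wrist','w28.png')
c,im=snap('side','s28.png')
c,im=snap('top','t28.png')
H=hsv(im);h,s,v=[H[:,:,i].astype(int) for i in range(3)]
crate(c,im)
pin=(h>8)&(h<28)&(s>90)
for b in blobs(pin,4):
    if 220<b[0][0]<420 and 160<b[0][1]<280: print('pin',b[0],b[1],onplane(c,b[0],96))
E
```

```text
t 58.37 pos [ 367.  -164.8  256.9] rot [ 3.1398e+00 -6.0000e-04 -7.6730e-01] w 64.3 F [-0.1 -1.1  0.2]
 turn units w [ 0.022 -0.    -7.13 ]  then shift units [ 1.367 -1.951  0.672] mm [ 54.7 -78.   26.9]
crate [479.9 268.3] [array([ 492.1, -375.9]), array([265.1, 163.7]), np.float64(2.2)] [array([ 493.3, -357.2]), array([251. , 155.1]), np.float64(2.2)]
 y from rim right edge -364.74896240234375  from foot left edge -364.07901763916016
pin [273.5 178.2] 10 [686.07190276  81.00079114]
pin [396.11111111 197.33333333] 9 [ 648.68131065 -177.87893347]
pin [263.3 240.3] 10 [554.60766025 100.31589729]
pin [386.36363636 259.90909091] 11 [ 516.80252903 -158.43743605]
```

View pics/s28.png

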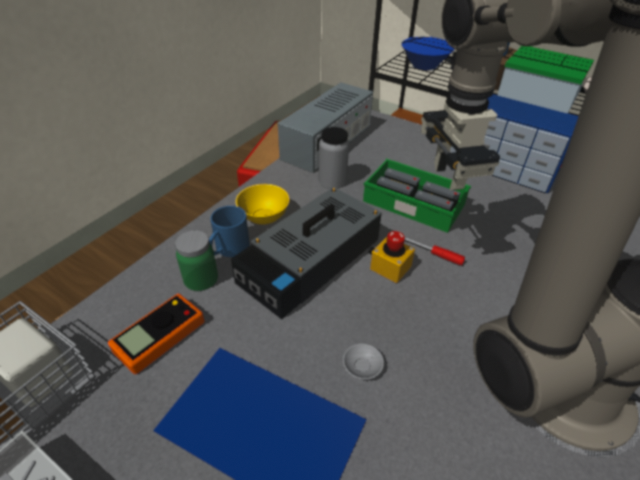

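View pics/t28.png

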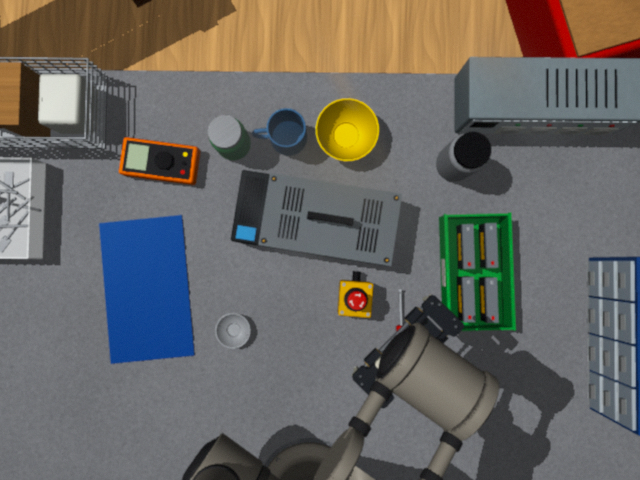

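View pics/w28.png

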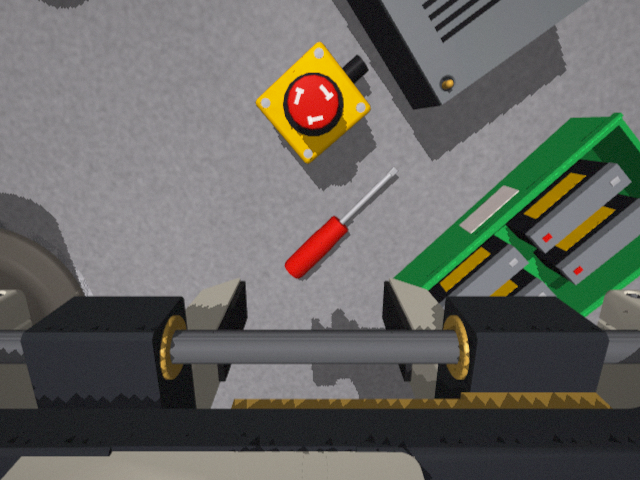

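Next I check whether the head popped up by comparing its side-view height before, while latched and now.

```bash
python3 - <<'E'
from h import *
def st(im):
    H=hsv(im);h,s,v=[H[:,:,i].astype(int) for i in range(3)]
    red=((h<8)|(h>172))&(s>130)&(v>60)
    for b in blobs(red,30):
        if 375<b[0][0]<415 and 215<b[0][1]<275:
            ys,xs=np.nonzero(b[2]); print(b[0].round(1),b[1],ys.min(),ys.max())
for f in('side0','s7','s9','s28'): 
    print(f); st(cv2.imread(f'pics/{f}.png')[:,:,::-1].copy())
print('now');st(capture('side'))
a=[cv2.resize(cv2.imread(f'pics/{f}.png')[215:285,360:430],None,fx=3.7,fy=5,interpolation=cv2.INTER_CUBIC) for f in('side0','s9','s28')]
cv2.imwrite('pics/cmp.png',np.hstack(a))
# cover handle vs start, top view
for f in('top0','t28'):
    im=cv2.imread(f'pics/{f}.png')[:,:,::-1].copy();v=hsv(im)[:,:,2]
    for b in blobs(v<45,50):
        if 280<b[0][0]<380 and 190<b[0][1]<240: print(f,'handle',b[0].round(2),rect(b[2],cam('top'),126)[2])
E
```

```text
side0
[394.7 240.6] 258 231 250
s7
[394.4 242.4] 253 233 251
s9
[394.5 242.3] 245 233 251
s28
[394.6 240.7] 262 231 250
now
[394.7 240.6] 261 231 250
top0 handle [329.88 218.42] 81.7277603149414
t28 handle [329.93 218.33] 81.48870086669922
```

View pics/cmp.png

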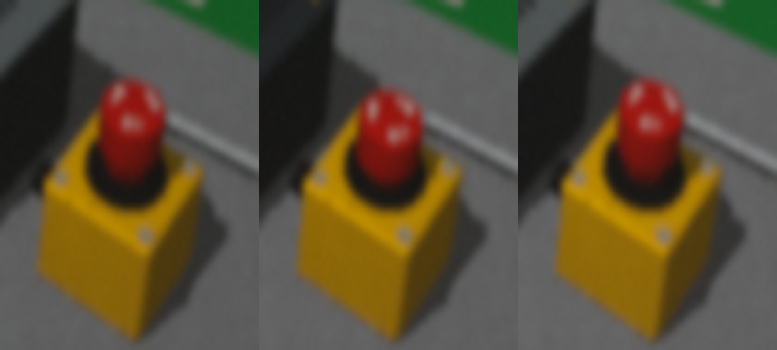

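The comparison shows the head back at its starting height (row 240.6, against 242.4 while latched). The cover handle is within 0.1 px of its starting place. Handing in.

```bash
python3 - <<'E'
from plant import *
print(close_job())
E
```

```text
the job is handed in; nothing more can be done
None
```

I did the whole job and handed it in at about 58 s of the 210 s allowed. No verdict came back.

I pressed the stop until it latched and laid the cover flat on the mat. Then I moved all four batteries upright into the crate, seated the cover on its pins again, and turned the stop clockwise until it popped up.

**Last checks, all in agreement:**
- **Stop:** its head is back at its starting height in the side view (row 240.6 both times, about 242.4 while latched).
- **Cover:** all four pins show through the holes. The handle is within 0.1 px and 0.3° of where it started.
- **Batteries:** all four stand in the crate, which is in its original place.
- **Other goods:** they look unmoved, and the arm is clear of everything.

The only oddities were light upward forces of 4–5 N while closing on batteries 2 to 4, which did no harm.

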